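Close up the paints and put the turquoise away

TASK

The dot-painting class is over: press down every white push-pull cap that has been left up on the turquoise, copper and gold paint bottles until it snaps fully shut, and leave the copper and gold bottles standing where they are. Once its own cap is shut, open the glazed cupboard and stand the turquoise bottle upright inside on the floor, in front of the back row and far enough in that the door could close; leave the door open and the other things on the table undisturbed.

Things in the scene. Friction and masses are not known exactly. Their poses are not given: they have to be found in the camera images.
- turquoise_center (a point): loose turquoise squeeze bottle, 0.12 to 0.2 kg, round, 46 mm diameter up to 66 mm above its base, then a shoulder and a fixed black collar (29 mm diameter, top 88 mm above the base) and a white push-pull cap (21 mm diameter); 104 mm tall with the cap shut, 112 mm open. This point is on its axis 52 mm above its base; z points up the axis. Starts standing on the table (z = 0 is the table top)
- turquoise_captop (a point): middle of the flat top of the turquoise bottle's white cap, 104 mm above the base when shut, 112 mm when open; the cap's top rim is 21 mm in diameter
- turquoise_cap (a joint): height of the turquoise bottle's cap above shut, m: 0 = shut (sitting on the collar), 0.008 = open, with a paint-coloured stem showing under it. It snaps over the middle: from either end it takes about 9 N along the axis to start it moving, then it jumps to the other end by itself once past 0.004. At the start it is open
- copper_center (a point): loose copper-brown bottle of the same make and size, on its axis 52 mm above its base; z points up the axis. The three bottles stand in a row from left to right in any order, at least 80 mm between centres. Stays where it stands (within 40 mm)
- copper_captop (a point): middle of the top of the copper bottle's cap
- copper_cap (a joint): height of the copper bottle's cap above shut, as for the turquoise one. At the start it is open
- gold_center (a point): loose gold-yellow bottle of the same make and size, on its axis 52 mm above its base; z points up the axis. Stays where it stands (within 40 mm)
- gold_captop (a point): middle of the top of the gold bottle's cap
- gold_cap (a joint): height of the gold bottle's cap above shut, as for the turquoise one. At the start it is shut already
- cupboard: fixed glazed wooden cupboard with clear panes, 240 mm wide (its y), 200 mm deep (its x), 290 mm high. Origin: centre of its underside on the table; x points to its back, z up; the front with the door is on its -x side, roughly towards the robot. The door is the only way in: the opening is 208 mm wide and reaches up to 275 mm above the table
- cupboard_space (a point): middle of the free part of the cupboard's floor, on the floor's surface, 15 mm above the table and 65 mm behind the floor's front edge; axes as the cupboard's. Free floor: 208 mm wide (y), from the front edge to 135 mm behind it, where the fronts of three blue and green stock bottles stand in a fixed back row (104 mm tall)
- door (a joint): angle of the cupboard door, rad: 0 = shut, grows as it swings out towards the robot, up to 1.9. Hinged upright on the cupboard's left side (its +y, as seen by the robot), so that opening it turns it clockwise seen from above. Swings lightly, stays where it is left; at the start shut or a little ajar (up to 0.12)
- door_handle (a point): middle of the door's upright T-bar handle: a round steel bar, 11 mm diameter, 136 mm long along z (149 to 285 mm above the table), 35 mm in front of the door's outer face, 210 mm from the hinge line along the door; its two posts to the door are 30 mm above and below this point. Axes turn with the door: at door angle 0 they are those of the cupboard (x to its back, y to the hinge)
- door_hinge (a point): point on the door's upright hinge line, at the outer face of the door, 145 mm above the table. The door is 240 mm wide and 15 mm thick, 3 to 287 mm above the table
- palette: bystander: white flower-shaped paint palette, 143 mm across, 10 mm high, loose on the table; origin at the centre of its underside
- pick_jar: bystander: glass jar of wooden toothpicks, 60 mm diameter, 72 mm high, loose; origin at the centre of its underside
- stone: bystander: round black stone painted with dots, 90 mm across, 33 mm high, loose on the table; origin at the centre of its underside
Things that resemble listed ones, but are neither listed nor needed, are in the scene too. What is shaped like the part that bears gold_center but purple is not meant.

How it is judged:
By the outcome, as a careful person would: the job done as asked, in the order asked, and still so for the second after the job is handed in, with the robot touching nothing.
It also fails if it takes over 72 s, if anything falls off the work surface, if the arm or the gripper's body presses on something with over 40 N, if the wrist force passes 120 N, or if a joint passes its speed limit or range.

ROBOT

A 7-joint arm with a two-finger parallel gripper is mounted at the origin on the work surface. World frame = base frame: x ahead of the robot, y to its left, z up, the work surface at z = 0. Lengths are in mm, angles in rad, forces in N, time in s.
With the tool pointing down it reaches from about 400 to 875 mm from the base axis. Payload 19.3 kg.
Tool frame: the origin (TCP) lies midway between the tips of the shut fingers; the grasp point (between the pads) lies 19 mm behind it; z points along the fingers, y is the line along which they close (so a half turn about z gives the same grasp; the last joint's range is limited). The gripper opens to 85 mm and grips with 20 to 120 N. Pads are 22 mm wide; open, the fingers measure 114 mm over their backs; the gripper's body (76 mm by 85 mm) begins 54 mm behind the grasp point. The pads swing forward as they close: fully open they stand 13 mm farther back than shut.
Start: joints at [-0.07, 0.521, -0.036, 1.599, 0.021, 1.021, -0.113], TCP at [624.992, -0.025, 231.291] pointing down, gripper open.
Joint ranges: [-2.91, 2.91], [-0.3, 2.13], [-1.5, 1.42], [0.17, 2.43], [-1.26, 4.41], [0.16, 1.93], [-2.52, 2.52]. Speed limits (rad/s): [1.89, 1.89, 2.39, 2.39, 3.01, 3.01, 3.01].

INTERFACE

Orientations are given as [roll, pitch, yaw] about the fixed x, y, z axes, in that order (R = Rz(yaw) Ry(pitch) Rx(roll)).
In Python, from bench import sensors, vision, order gives the robot as it stands. The module is installed in compiled form; this text tells all that it offers.
- The arm moves only by the tool arm_command, never from a script. Its argument "commands" is a list that holds one entry, the list of rows, each a list of 6 numbers: the shift along the tool's x, y, z scaled (see below), then the turn, a rotation vector about the tool's x, y, z scaled (see below). In form: [[[dx, dy, dz, wx, wy, wz], ...]]. A call has 1 to 8 rows; each row is the pose to reach, as a shift and turn from the pose commanded when the call began, along the tool's axes at that moment; what a row does not reach only later rows make up. The controller multiplies each number of a shift by 50 cm and each number of a turn by 120 degrees. A row lasts 1/10 s, in which the tool goes at most 50 mm and 8.59 degrees, less where a joint would pass 70% of its speed; a pose out of reach is approached as far as the arm can. A call with a number of a shift or a turn outside -1 to 1 is refused whole. A call with a gripper value outside its range is refused whole. "hand" is the opening, from -1 (shut) to 1 (fully open), set as the call begins (left out, the last holds). The fingers move at their own pace and stop on an object; the grip force is fixed at half the most. Time passes only in rows, so rows that repeat a pose let the fingers close. It gives the time, the measured TCP pose, the force, the opening and the grip force at its end, in the units of the state.
- sensors.get_obs(): the state, without advancing time (a new reading comes with each control period).
- vision.capture(name): name is "scene" or "side" or "wrist"; returns the picture (400x640x3 uint8, red, green, blue); there is no depth.
- vision.camera_info(name): a dict with "fx", "fy", "cx", "cy" (pixels), "R" (3x3) and "t" (3): a world point X has camera coordinates R X + t. Camera axes: x right, y down, z forward; pixel columns grow to the right and rows downward; lengths in mm; the calibration is good to about 2 mm. A picture is of the moment at which its call begins: read the wrist's pose just before it. camera_info takes no time and is no camera call; for the wrist camera it gives the pose at the moment of the call.
- order.job_done(): hands the job in; it is judged then, once.
The state is a dict: "time": time; "joint_positions": joint angles; "joint_vel": joint speeds; "tau": joint torques, N m; "position": TCP position; "tcp_rot": TCP orientation; "ft_force": force on the tool from outside, world axes, zero at the start; "torque": the same for the moment, N m; "finger_gap": opening from 0.0 (shut) to 1.0 (fully open); "grasp_force": force on a finger pad.
Only numpy, scipy, OpenCV 4.12 (cv2) and the standard library are available. Lean on these libraries where they do the work, as an engineer would, in place of code of your own. Each camera call takes 0.05 s, during which the arm holds its last target. There are 200 camera calls.

## Working session

There is one attempt and no reset: what is moved stays moved. The work goes in short steps, Python scripts to look and compute and a tool call to move; the robot and the scene stay as the last step left them, time stands still between calls to the robot, and variables do not carry over. Pictures are saved under pics/ and viewed, at most 10 in all, crops included, and the job is handed in when it is done.

Besides the shell and the picture viewer there is one more tool, called after "Emit:" as name([rows], argument=value, ...), one row to a line, values as JSON. arm_command: Moves the arm, as the interface text tells. Shifts and turns lie within -1 to 1; 1 stands for 50 cm of shift or 120 degrees of turn. Its arguments: {"type":"object","properties":{"commands":{"type":"array"},"hand":{"type":"number"}},"required":["commands"]}

```bash
mkdir -p pics
python3 - <<'E'
from bench import sensors, vision
import cv2,numpy as np
o=sensors.get_obs(); print(o)
for n in("scene","side"):
    im=vision.capture(n); cv2.imwrite(f"pics/{n}0.png",im[:,:,::-1]); i=vision.camera_info(n); print(n,i)
E
```

```text
{'time': 0.0, 'joint_positions': array([-0.07019569,  0.52199291, -0.0363357 ,  1.59999725,  0.02120698,
        1.02108906, -0.1128264 ]), 'joint_vel': array([ 0.00085078,  0.00014922, -0.00052686, -0.00105883, -0.00012708,
        0.00090694,  0.00040975]), 'tau': array([-4.24098413e-03, -9.27110124e+01,  1.97758444e+00, -3.69928443e+01,
        1.76317629e-02,  8.19846697e-03, -6.58496788e-05]), 'position': array([ 6.24670582e+02, -3.60763893e-02,  2.30742639e+02]), 'tcp_rot': array([-3.14049424e+00,  8.00142394e-05,  1.57076634e+00]), 'ft_force': array([-0.61518585,  0.93135811, -0.22483011]), 'torque': array([ 0.06089513,  0.00097652, -0.02366985]), 'grasp_force': 0.0, 'finger_gap': 1.001745581610836}
scene {'fx': 422.9467960074156, 'fy': 422.9467960074156, 'cx': 316.93280751062554, 'cy': 199.19948817034566, 'R': array([[ 0.96419748,  0.26459023,  0.01775489],
       [ 0.20394838, -0.69708682, -0.68736819],
       [-0.16949421,  0.66637976, -0.7260921 ]]), 't': array([-552.45061985,  -38.64184241, 1193.37537438])}
side {'fx': 401.69541133381944, 'fy': 401.69541133381944, 'cx': 320.6837039097852, 'cy': 200.5760039514743, 'R': array([[ 0.8568443 , -0.51529951,  0.01686   ],
       [-0.29971568, -0.52444495, -0.79694918],
       [ 0.41950967,  0.67780816, -0.60381101]]), 't': array([-527.33884587,  286.45201478,  927.53571506])}
```

View pics/scene0.png

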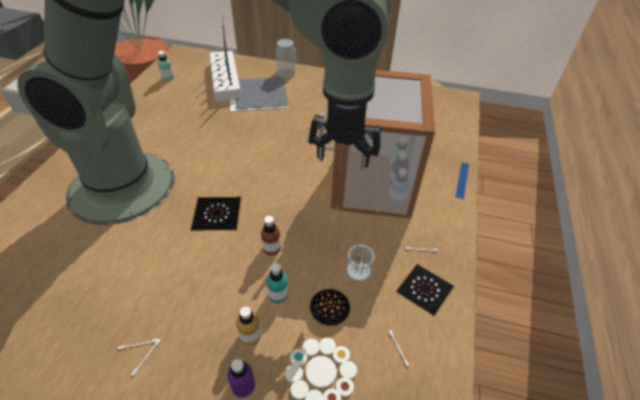

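View pics/side0.png

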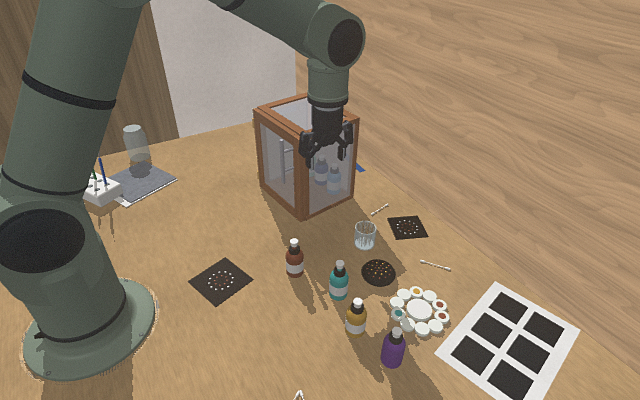

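Scene picture: copper (270,235), turquoise (277,283), gold (248,325) in a row; lookalikes are purple (240,378), a teal bottle far away at (165,66), and the stock bottles behind the glass (400,170). The cupboard is at about (385,145), and its door faces the robot. I choose (277,283) as turquoise and check it in one close crop together with the cupboard.

Run:
```python
import cv2,numpy as np
s=cv2.imread("pics/scene0.png"); d=cv2.imread("pics/side0.png")
def up(a,k): return cv2.resize(a,None,fx=k,fy=k,interpolation=cv2.INTER_CUBIC)
a=up(s[210:345,225:300],4); b=up(d[230:340,275:375],4) # offsets (225,210),(275,230)
H=600
c=np.zeros((600,800,3),np.uint8); a=a[:540]; c[:540,:300]=a; c[:440,310:710]=b; cv2.imwrite("pics/crop1.png",c)
a=up(s[65:220,325:440],3);b=up(d[90:225,245:365],3)
c=np.zeros((480,720,3),np.uint8); c[:465,:345]=a; c[:405,350:710]=b; cv2.imwrite("pics/crop2.png",c)
```

```text
(no output)
```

View pics/crop1.png

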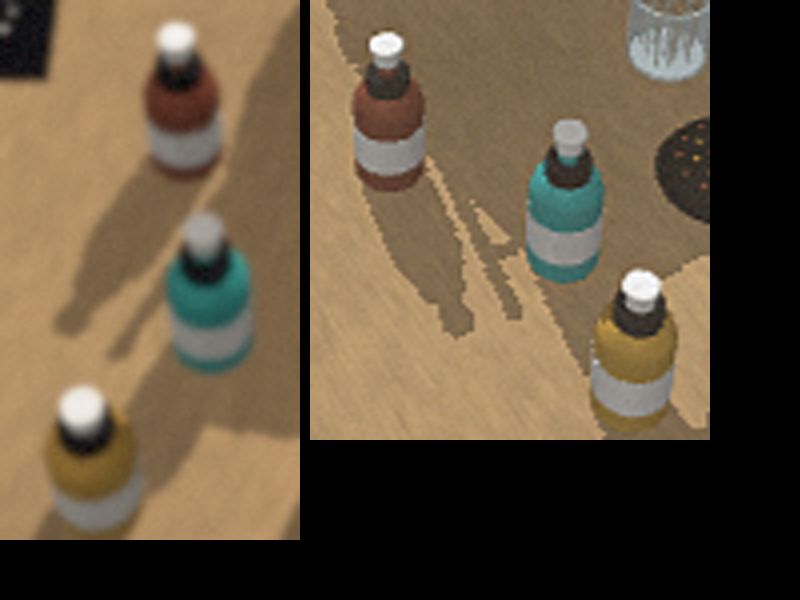

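View pics/crop2.png

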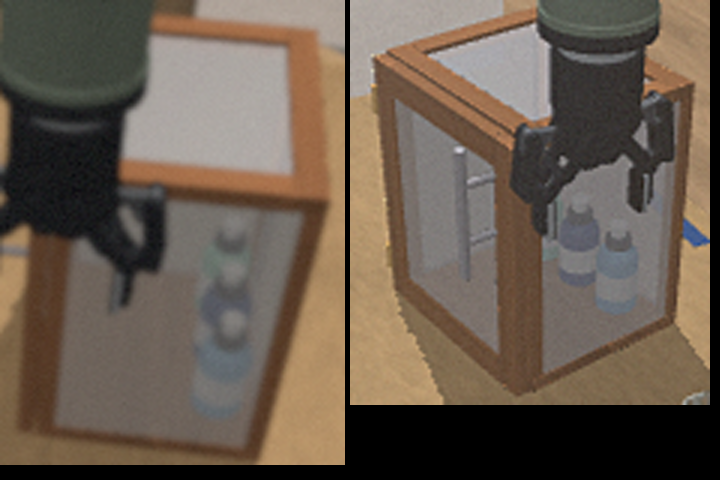

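The crop confirms it: the copper and turquoise caps are up (stem showing), and the gold cap sits on its collar. The side view shows the handle bar from about (282,139) to (283,183).

```bash
cat > h.py <<'E'
import numpy as np
from bench import vision
def ray(n,p,i=None):
    i=i or vision.camera_info(n); R,t=np.array(i["R"]),np.array(i["t"])
    d=R.T@np.array([(p[0]-i["cx"])/i["fx"],(p[1]-i["cy"])/i["fy"],1.]); return -R.T@t,d/np.linalg.norm(d)
def onz(n,p,z,i=None):
    c,d=ray(n,p,i); return c+d*(z-c[2])/d[2]
def tri(rs):
    A=sum(np.eye(3)-np.outer(d,d) for c,d in rs); b=sum((np.eye(3)-np.outer(d,d))@c for c,d in rs)
    X=np.linalg.solve(A,b); return X,max(np.linalg.norm((np.eye(3)-np.outer(d,d))@(X-c)) for c,d in rs)
E
python3 - <<'E'
from h import *
np.set_printoptions(precision=1,suppress=True)
for k,s,d,z in(("cop",(269.25,218.75),(294.25,240.5),112),("turq",(276.25,266),(340,262.5),112),("gold",(245.5,311),(357.75,300.5),104)):
    print(k,*tri([ray("scene",s),ray("side",d)]),onz("scene",s,z),onz("side",d,z))
print("botF",onz("scene",(332,208),0),onz("side",(301.7,220.7),3)," botB",onz("scene",(409.5,218),0),onz("side",(354,196.7),0))
print("topB-y",*tri([ray("scene",(434,133)),ray("side",(359.3,118.3))])," topB+y",onz("scene",(430,75),290))
print("F+y bot",onz("side",(261,186.7),3),"top",onz("side",(254.3,110),287))
print("handle",onz("side",(282.3,139),285),onz("side",(283.5,183.5),149))
print("jar",onz("scene",(360,270),0),"stone",onz("scene",(330,308),15),"pal",onz("scene",(321,372),5))
print([ray(n,(320,200))[0] for n in("scene","side")])
E
```

```text
cop [482.2 -90.  112.7] 0.14550604869308192 [481.9 -89.3 112. ] [482.5 -89.5 112. ]
turq [ 540.2 -208.7  111.8] 0.9269582727351885 [ 539.9 -207.8  112. ] [ 539.9 -210.   112. ]
gold [ 515.2 -318.3  105.2] 0.13386675169769072 [ 514.8 -317.8  104. ] [ 515.8 -317.4  104. ]
botF [592.5  83.6   0. ] [597.1  82.7   3. ]  botB [799.9 106.6   0. ] [810.1 107.9   0. ]
topB-y [802.8 103.7 286.9] 0.7165296371414939  topB+y [773.4 338.8 290. ]
F+y bot [563.8 309.8   3. ] top [561.5 303.  287. ]
handle [555.2 105.7 285. ] [548.9  98.  149. ]
jar [705.2 -92.2   0. ] stone [ 662.1 -217.9   15. ] pal [ 678.3 -353.7    5. ]
[array([ 742.8, -676. ,  849.7]), array([ 148.6, -750.2,  797.2])]
```

Emit:
arm_command([
  [[-0.09, -0.143, 0.05, 0, 0, 0], [-0.18, -0.286, 0.1, 0, 0, 0], [-0.18, -0.286, 0.15, 0, 0, 0], [-0.18, -0.286, 0.19, 0, 0, 0], [-0.18, -0.286, 0.2, 0, 0, 0], [-0.18, -0.286, 0.2, 0, 0, 0], [-0.18, -0.286, 0.2, 0, 0, 0], [-0.18, -0.286, 0.2, 0, 0, 0]],
], hand=-1)

```text
time: 0.9
position: [483.2, -89.5, 132.0]
tcp_rot: [3.14, -0.0, 1.572]
ft_force: [0.3, 0.6, 0.3]
finger_gap: -0.0
grasp_force: 0.0
```

Run:
```python
from h import *
from bench import sensors
import cv2
o=sensors.get_obs(); print(o)
im=vision.capture("side"); cv2.imwrite("pics/s1.png",cv2.resize(im[150:280,230:400,::-1],None,fx=4,fy=4))
```

```text
{'time': 0.9, 'joint_positions': array([ 0.08918402,  0.4568509 , -0.0345386 ,  2.03639435,  0.0250786 ,
        0.64723995,  0.03911229]), 'joint_vel': array([ 0.00084348, -0.00347542,  0.00352555,  0.00581222,  0.0034645 ,
       -0.00369476,  0.00058863]), 'tau': array([ 3.45076555e-01, -7.50061369e+01,  1.93168178e+00, -2.60256189e+01,
        1.55277795e-02,  1.61244610e-02, -7.62082200e-03]), 'position': array([483.15364313, -89.48212445, 132.01980027]), 'tcp_rot': array([ 3.14009394e+00, -2.38224831e-05,  1.57170886e+00]), 'ft_force': array([0.3437626 , 0.62661489, 0.26336508]), 'torque': array([ 0.00732056, -0.00253766, -0.01452049]), 'grasp_force': 0.0, 'finger_gap': -0.0004065764996028591}
```

View pics/s1.png

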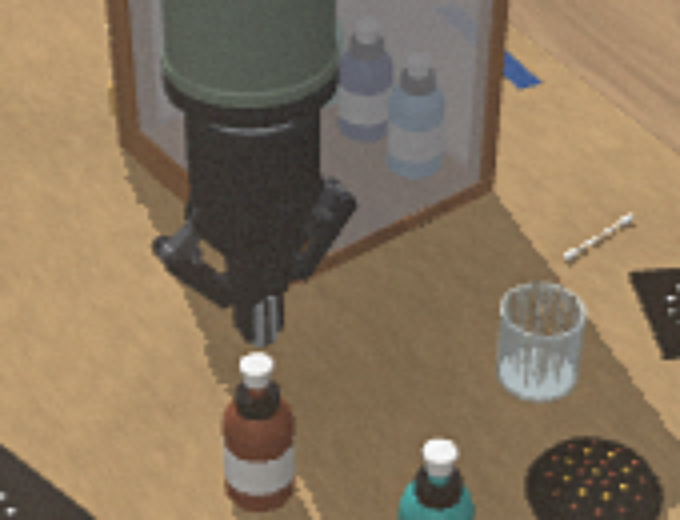

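The shut fingertips are at about (262,340) in the crop, 20 mm above the copper cap at (257,358), so they are aligned within about 2 mm.

Emit:
arm_command([
  [[0.0, -0.004, 0.02, 0, 0, 0], [0.0, -0.004, 0.034, 0, 0, 0], [0.0, -0.004, 0.042, 0, 0, 0], [0.0, -0.004, 0.048, 0, 0, 0], [0.0, -0.004, 0.052, 0, 0, 0], [0.0, -0.004, 0.054, 0, 0, 0], [0.0, -0.004, 0.054, 0, 0, 0]],
])

```text
time: 1.65
position: [480.0, -90.0, 104.2]
tcp_rot: [-3.141, 0.0, 1.571]
ft_force: [0.7, -0.5, 0.9]
finger_gap: -0.001
grasp_force: 0.0
```

Emit:
arm_command([
  [[0, 0, 0.003, 0, 0, 0], [0, 0, 0.005, 0, 0, 0], [0, 0, 0.005, 0, 0, 0]],
])

```text
time: 1.95
position: [481.3, -90.3, 103.7]
tcp_rot: [3.138, 0.0, 1.57]
ft_force: [-6.9, 1.7, 42.2]
finger_gap: -0.003
grasp_force: 20.6
```

Emit:
arm_command([
  [[0, 0, -0.07, 0, 0, 0], [-0.08, 0.04, -0.08, 0, 0, 0], [-0.16, 0.08, -0.08, 0, 0, 0], [-0.238, 0.118, -0.06, 0, 0, 0], [-0.238, 0.118, -0.045, 0, 0, 0], [-0.238, 0.118, -0.045, 0, 0, 0], [-0.238, 0.118, -0.045, 0, 0, 0]],
])

```text
time: 2.65
position: [538.7, -208.1, 124.3]
tcp_rot: [-3.141, -0.001, 1.572]
ft_force: [0.3, 0.2, 0.3]
finger_gap: 0.001
grasp_force: 0.0
```

Run:
```python
from h import *
from bench import sensors
import cv2
o=sensors.get_obs(); print(o["joint_positions"],o["position"],o["tcp_rot"])
im=vision.capture("side")[190:310,260:390]; im2=vision.capture("scene")[190:310,200:330]
cv2.imwrite("pics/s2.png",cv2.resize(np.hstack([im,im2])[:,:,::-1],None,fx=3,fy=3))
print(vision.camera_info("wrist"))
```

```text
[ 0.2825537   0.58147587 -0.02291118  1.8191133   0.01799217  0.74192494
  0.25085716] [ 538.69591338 -208.10790922  124.28811074] [-3.14100862e+00 -5.99540715e-04  1.57151926e+00]
{'fx': 319.428303820178, 'fy': 319.428303820178, 'cx': 321.24653620669386, 'cy': 204.83124216076308, 'R': array([[ 9.99998574e-01,  1.63815960e-03, -4.09691904e-04],
       [ 1.68722173e-03, -9.59473324e-01,  2.81794417e-01],
       [ 6.85357772e-05, -2.81794707e-01, -9.59474720e-01]]), 't': array([-539.32547869, -206.64007236,  219.4757309 ])}
```

View pics/s2.png

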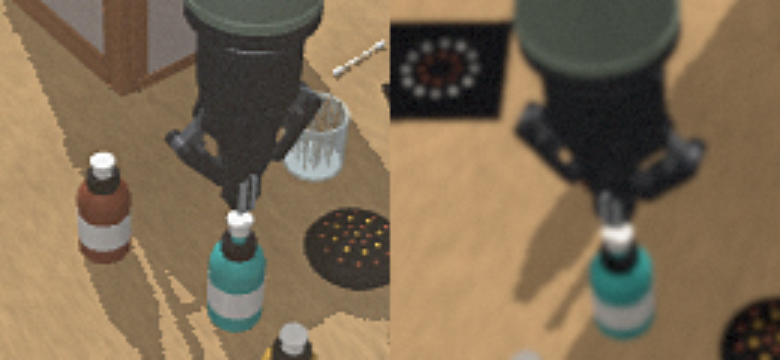

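Copper's cap is now seated on its collar, and the fingertips are centred above the turquoise cap, at side crop (243,200) over (240,222).

Emit:
arm_command([
  [[0.0, 0.003, 0.015, 0, 0, 0], [0.0, 0.003, 0.028, 0, 0, 0], [0.0, 0.003, 0.034, 0, 0, 0], [0.0, 0.003, 0.039, 0, 0, 0], [0.0, 0.003, 0.042, 0, 0, 0], [0.0, 0.003, 0.044, 0, 0, 0], [0.0, 0.003, 0.044, 0, 0, 0]],
])

```text
time: 3.45
position: [541.5, -209.3, 103.9]
tcp_rot: [3.139, 0.001, 1.571]
ft_force: [-4.5, 2.5, 27.7]
finger_gap: 0.002
grasp_force: 13.4
```

```bash
cat > kin.py <<'E'
import numpy as np, itertools
from scipy.spatial.transform import Rotation as Ro
from scipy.optimize import least_squares
def fk(q,p,s):
    # p: base yaw, H,L1,L2,L3, tool yaw, offsets e1,e2,e3 (x offsets of elbow/wrist)
    R=Ro.from_euler('z',p[0]+s[0]*q[0]); P=np.array([0,0,p[1]])
    R=R*Ro.from_euler('y',q[1]); R=R*Ro.from_euler('z',s[1]*q[2]); P=P+R.apply([p[6],0,p[2]])
    R=R*Ro.from_euler('y',q[3]); R=R*Ro.from_euler('z',s[2]*q[4]); P=P+R.apply([p[7],0,p[3]])
    R=R*Ro.from_euler('y',q[5]); R=R*Ro.from_euler('z',s[3]*q[6]+p[5]); P=P+R.apply([0,0,p[4]])
    return P,R
D=[([-0.07019569,0.52199291,-0.0363357,1.59999725,0.02120698,1.02108906,-0.1128264],[624.67,-.036,230.74],[-3.14049424,0.00008,1.57076634]),
([0.08918402,0.4568509,-0.0345386,2.03639435,0.0250786,0.64723995,0.03911229],[483.15,-89.48,132.02],[3.14009,-.00002,1.57171]),
([0.2825537,0.58147587,-0.02291118,1.8191133,0.01799217,0.74192494,0.25085716],[538.7,-208.11,124.29],[-3.141,-.0006,1.5715])]
def fit(D,free,p0,s):
    def f(x):
        p=np.array(p0,float);p[free]=x; r=[]
        for q,P,e in D:
            a,R=fk(q,p,s); r+=list(a-P)+list(300*(R.inv()*Ro.from_euler('xyz',e)).as_rotvec())
        return r
    z=least_squares(f,np.array(p0,float)[free]); p=np.array(p0,float);p[free]=z.x; return p,z.cost,f(z.x)
E
python3 - <<'E'
from kin import *
np.set_printoptions(precision=3,suppress=True)
from bench import sensors
o=sensors.get_obs(); print(o["ft_force"])
best=[]
for s in itertools.product((1,-1),repeat=4):
  for ty in(1.57,-1.57,0,3.14):
    p,c,r=fit(D,[0,1,2,3,4,5],[0,350,450,420,250,ty,0,0],s); best.append((c,s,p,r))
best.sort(key=lambda b:b[0])
for b in best[:5]: print(b[0],b[1],b[2])
print(np.array(best[0][3]).reshape(-1,6))
E
```

```text
[-4.508  2.529 27.716]
50.342518195222326 (-1, -1, -1, -1) [ -0.104 535.516 536.151 420.195 549.581   1.467   0.      0.   ]
50.342518195223484 (-1, -1, -1, -1) [ -0.104 535.516 536.151 420.195 549.581   1.467   0.      0.   ]
50.34251819523095 (-1, -1, -1, -1) [ -0.104 535.515 536.151 420.195 549.58    1.467   0.      0.   ]
50.34251819524427 (-1, -1, -1, -1) [ -0.104 535.513 536.151 420.195 549.578   1.467   0.      0.   ]
90.55699158342028 (-1, 1, 1, -1) [  -0.059 1448.779  534.046  421.9   1459.851    1.428    0.       0.   ]
[[-0.063 -5.756  0.026 -0.001 -0.034 -0.002]
 [ 1.104  8.1    0.251 -0.003  0.046 -0.002]
 [-0.058 -0.751 -0.276  0.022 -0.017  0.004]]
```

```bash
cat >> kin.py <<'E'
def fk(q,p,s):
    # p: base yaw,H,L1,L2,L3,tool yaw,elbow xoff,wrist xoff, yoff shoulder, yoff elbow, yoff wrist, tool xoff
    R=Ro.from_euler('z',p[0]+s[0]*q[0]); P=R.apply([0,p[8],p[1]])
    R=R*Ro.from_euler('y',q[1]); R=R*Ro.from_euler('z',s[1]*q[2]); P=P+R.apply([p[6],p[9],p[2]])
    R=R*Ro.from_euler('y',q[3]); P=P+R.apply([-p[6],0,0]); R=R*Ro.from_euler('z',s[2]*q[4]); P=P+R.apply([p[7],p[10],p[3]])
    R=R*Ro.from_euler('y',q[5]); P=P+R.apply([p[11],0,p[4]]); R=R*Ro.from_euler('z',s[3]*q[6]+p[5])
    return P,R
E
python3 - <<'E'
from kin import *
np.set_printoptions(precision=3,suppress=True)
P0=[0,400,450,420,400,np.pi/2,0,0,0,0,0,0]
for s in itertools.product((1,-1),repeat=4):
  for ty in (np.pi/2,-np.pi/2):
    P0[5]=ty
    for fr in([1,2,3,8],):
      p,c,r=fit(D,fr,P0,s)
      if c<100: print(c,s,fr,p); print(np.array(r).reshape(-1,6))
E
```

```text
0.1043239659049315 (-1, -1, -1, -1) [1, 2, 3, 8] [  0.    391.42  530.791 421.419 400.      1.571   0.      0.    -59.165
   0.      0.      0.   ]
[[-0.145 -0.025  0.224 -0.     0.    -0.   ]
 [-0.177  0.009 -0.05  -0.001 -0.001 -0.   ]
 [ 0.264 -0.055 -0.174  0.003  0.     0.006]]
```

Emit:
arm_command([
  [[0, 0, -0.1, 0, 0, 0], [0.03, 0, -0.19, 0, 0, -0.07], [0.1, 0, -0.26, 0, 0, -0.14], [0.18, 0, -0.32, 0, 0, -0.21], [0.26, 0, -0.37, 0, 0, -0.28], [0.34, 0, -0.42, 0, 0, -0.35], [0.42, 0, -0.46, 0, 0, -0.42], [0.5, 0.008, -0.482, 0, 0, -0.48]],
], hand=0.2)

```text
time: 4.25
position: [544.4, 42.5, 345.3]
tcp_rot: [3.141, 0.002, 2.582]
ft_force: [1.6, 0.3, 0.5]
finger_gap: 0.598
grasp_force: 0.0
```

Emit:
arm_command([
  [[0.03, 0.05, 0, 0, 0, -0.07], [0.063, 0.1, 0, 0, 0, -0.14], [0.063, 0.1, 0, 0, 0, -0.21], [0.063, 0.1, 0, 0, 0, -0.28], [0.063, 0.1, 0, 0, 0, -0.33], [0.063, 0.1, 0, 0, 0, -0.33], [0.063, 0.1, 0, 0, 0, -0.33]],
])

```text
time: 4.95
position: [544.7, 99.9, 343.2]
tcp_rot: [3.142, -0.0, -3.02]
ft_force: [-0.3, -0.2, 0.2]
finger_gap: 0.601
grasp_force: 0.0
```

Run:
```python
from h import *
from bench import sensors
import cv2
o=sensors.get_obs(); print(o["joint_positions"],o["position"],o["tcp_rot"])
i=vision.camera_info("wrist"); im=vision.capture("wrist")
cv2.imwrite("pics/w1.png",im[:,:,::-1])
np.save("w1.npy",i,allow_pickle=True)
im=vision.capture("side"); cv2.imwrite("pics/side2.png",im[:,:,::-1])
im=vision.capture("scene"); cv2.imwrite("pics/scene2.png",im[:,:,::-1])
```

```text
[ 0.06866686  0.33584555 -0.47455408  1.62255655  0.16085618  1.2223255
  1.25443916] [544.68101515  99.8762523  343.19906961] [ 3.14157760e+00 -1.64321233e-04 -3.01966223e+00]
```

View pics/w1.png

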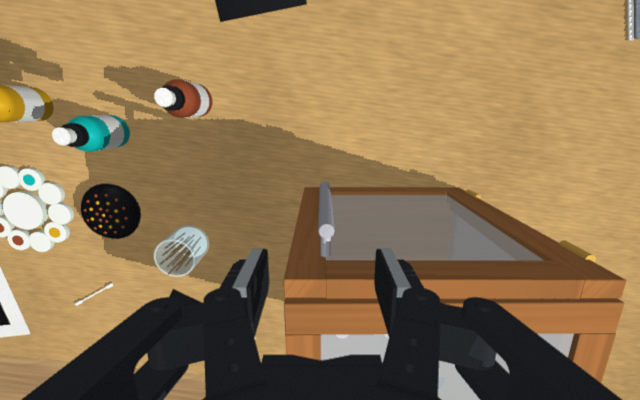

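The wrist view shows the handle bar running from (325,183) at its bottom to (327,231) at its top. The door's top front edge goes from (287,280) to (622,281), and the hinges are on the right at (575,250) and (470,193).

Run:
```python
from h import *
from kin import *
np.set_printoptions(precision=2,suppress=True)
i=np.load("w1.npy",allow_pickle=True).item()
f=lambda p,z: onz("wrist",p,z,i)
print("handle top",f((327,229),285),"bot",f((325,185),149))
print("door front edge",f((287,280),287),f((622,281),287),"back",f((287,297),287),f((620,297),287))
print("carcass",f((287,305),290),f((622,302),290))
D.append(([0.06866686,0.33584555,-0.47455408,1.62255655,0.16085618,1.2223255,1.25443916],[544.68,99.88,343.2],[3.14157,-.0002,-3.01966]))
P0=[0,391,530,421,400,np.pi/2,0,0,-59,0,0,0]
for fr in([1,2,3,8],[1,2,3,8,9],[1,2,3,8,10],[1,2,3,4,8,9],[1,2,3,4,8,9,10]):
  p,c,r=fit(D,fr,P0,(-1,)*4); print(c,fr,p,np.array(r).reshape(-1,6)[3])
```

```text
handle top [549.35 105.1  285.  ] bot [549.85 105.42 149.  ]
door front edge [589.8   81.98 287.  ] [561.97 315.43 287.  ] back [603.31  83.23 287.  ] [574.43 318.94 287.  ]
carcass [607.8   83.95 290.  ] [576.61 318.48 290.  ]
87.85182408587121 [1, 2, 3, 8] [  0.   412.55 514.74 435.18 400.     1.57   0.     0.   -60.07   0.
   0.     0.  ] [-9.29  2.13  6.67 -0.    0.01 -0.  ]
0.010239626148730932 [1, 2, 3, 8, 9] [  0.   392.57 529.65 420.81 400.     1.57   0.     0.   -21.39 -37.78
   0.     0.  ] [-0.01  0.01 -0.01 -0.    0.01 -0.  ]
7.376998246258078 [1, 2, 3, 8, 10] [  0.   383.47 534.67 416.13 400.     1.57   0.     0.   -19.99   0.
 -38.73   0.  ] [ 0.24 -1.    2.91 -0.    0.01 -0.  ]
0.0006630418344008503 [1, 2, 3, 4, 8, 9] [  0.   321.98 529.69 420.76 329.47   1.57   0.     0.   -21.35 -37.81
   0.     0.  ] [-0.01  0.01 -0.02 -0.    0.01 -0.  ]
0.0001002290877794486 [1, 2, 3, 4, 8, 9, 10] [  0.   317.87 529.75 420.7  325.47   1.57   0.     0.   -21.3  -37.49
  -0.36   0.  ] [ 0.   -0.    0.   -0.    0.01 -0.  ]
```

Emit:
arm_command([
  [[-0.01, 0.01, 0.04, 0, 0, 0], [-0.01, 0.01, 0.09, 0, 0, 0], [-0.01, 0.01, 0.14, 0, 0, 0], [-0.01, 0.01, 0.165, 0, 0, 0], [-0.01, 0.01, 0.174, 0, 0, 0], [-0.01, 0.01, 0.174, 0, 0, 0]],
])

```text
time: 5.7
position: [549.1, 105.7, 256.5]
tcp_rot: [3.142, -0.0, -3.016]
ft_force: [-0.4, -0.3, -0.1]
finger_gap: 0.597
grasp_force: 0.0
```

Emit:
arm_command([
  [[0, 0, 0, 0, 0, 0], [0, 0, 0, 0, 0, 0], [0, 0, 0, 0, 0, 0], [0, 0, 0, 0, 0, 0]],
], hand=-1)

```text
time: 6.1
position: [549.6, 103.8, 257.2]
tcp_rot: [-3.139, 0.001, -3.018]
ft_force: [-2.0, -10.7, 7.3]
finger_gap: 0.105
grasp_force: 58.7
```

Run:
```python
import numpy as np
from bench import sensors
np.set_printoptions(precision=4,suppress=True)
o=sensors.get_obs(); print(o)
P=o["position"][:2]; h=np.array([558.,318]); h=np.array([P[0]+34.7-26.2,P[1]+4.4+208.4])
yaw=o["tcp_rot"][2]; tx=np.array([np.cos(yaw),np.sin(yaw)]); ty=np.array([np.sin(yaw),-np.cos(yaw)])
print(h)
for a in np.arange(0.1,1.75,.1):
    c,s=np.cos(-a),np.sin(-a); d=h+np.array([[c,-s],[s,c]])@(P-h)-P
    print(round(a,2),d@tx/500,d@ty/500,a/np.radians(120), P+d)
```

```text
{'time': 6.1, 'joint_positions': array([ 0.0461,  0.4194, -0.4614,  1.7297,  0.2146,  1.0418,  1.205 ]), 'joint_vel': array([-0.0005,  0.0001, -0.0005,  0.0018, -0.0021, -0.0017, -0.0015]), 'tau': array([ -5.8148, -75.4093, -10.7051, -35.3387,  -2.4015,  -1.6269,
         0.0179]), 'position': array([549.6364, 103.7815, 257.1877]), 'tcp_rot': array([-3.1392,  0.0011, -3.0178]), 'ft_force': array([ -2.0111, -10.7157,   7.3373]), 'torque': array([-2.2763,  0.0966, -0.023 ]), 'grasp_force': 58.704872131347656, 'finger_gap': 0.10541515372997107}
[558.1364 316.5815]
0.1 0.041607504651725066 0.009030381545460209 0.04774648292756861 [528.4343 105.6932]
0.2 0.08210561124370847 0.022169468144773434 0.09549296585513722 [507.529  109.7121]
0.3 0.12108967608177745 0.03928597838784391 0.14323944878270584 [487.1293 115.7979]
0.4 0.15817018327648863 0.060208889762288956 0.19098593171027445 [467.4391 123.8898]
0.5 0.19297663665713846 0.08472914745384996 0.23873241463784303 [448.6552 133.9071]
0.6 0.2251612616470312 0.11260175315299265 0.2864788975654116 [430.9651 145.7496]
0.7 0.2544024801120905 0.1
[... 171 characters left out ...]
4448847064 0.42971834634811745 [386.1607 190.9612]
1.0 0.3217082506861607 0.251603897710563 0.47746482927568606 [374.4788 208.7577]
1.1 0.3365900773386577 0.2914945415971305 0.5252113122032547 [364.6319 227.6316]
1.2 0.3474151375733997 0.33267160202055207 0.5729577951308233 [356.7184 247.3941]
1.3 0.3540752709668105 0.3747236514044036 0.620704278058392 [350.8175 267.848 ]
1.4 0.3565039316675705 0.41723051957180074 0.6684507609859606 [346.988  288.7889]
1.5 0.35467685330076615 0.4597674919469178 0.7161972439135292 [345.2682 310.0074]
1.6 0.34861229142948685 0.5019095531626359 0.7639437268410978 [345.6753 331.2916]
1.7 0.3383708411512725 0.543235633673601 0.8116902097686663 [348.2053 352.4288]
```

Emit:
arm_command([
  [[0.02, 0.004, 0, 0, 0, 0.024], [0.042, 0.009, 0, 0, 0, 0.048], [0.062, 0.015, 0, 0, 0, 0.072], [0.082, 0.022, 0, 0, 0, 0.096], [0.121, 0.039, 0, 0, 0, 0.143], [0.158, 0.06, 0, 0, 0, 0.191], [0.176, 0.072, 0, 0, 0, 0.215], [0.193, 0.085, 0, 0, 0, 0.239]],
])

```text
time: 6.9
position: [447.5, 135.3, 257.1]
tcp_rot: [-3.141, 0.001, 2.764]
ft_force: [-2.0, -4.2, 10.0]
finger_gap: 0.103
grasp_force: 59.6
```

Run:
```python
import numpy as np
from bench import sensors
np.set_printoptions(precision=4,suppress=True)
o=sensors.get_obs(); print(o["joint_positions"],o["ft_force"],o["torque"],o["tcp_rot"],o["grasp_force"])
h=np.array([558.1,316.6]); P=np.array([448.66,133.9]); yaw=-3.0178-.5; print("meas",o["position"])
tx=np.array([np.cos(yaw),np.sin(yaw)]); ty=np.array([np.sin(yaw),-np.cos(yaw)])
for a in np.arange(0.1,1.25,.1):
    c,s=np.cos(-a),np.sin(-a); d=h+np.array([[c,-s],[s,c]])@(P-h)-P
    print(round(a,2),(d@tx/500).round(3),(d@ty/500).round(3),(a/np.radians(120)).round(3))
```

```text
[-0.079   0.26   -0.4107  1.9522  0.1278  0.9536  0.6417] [-2.0201 -4.2231 10.047 ] [-1.0712  0.5295 -0.0382] [-3.1411  0.0013  2.764 ] 59.5919269323349
meas [447.5488 135.3081 257.1459]
0.1 0.042 0.009 0.048
0.2 0.082 0.022 0.095
0.3 0.121 0.039 0.143
0.4 0.158 0.06 0.191
0.5 0.193 0.085 0.239
0.6 0.225 0.113 0.286
0.7 0.254 0.143 0.334
0.8 0.28 0.177 0.382
0.9 0.303 0.213 0.43
1.0 0.322 0.252 0.477
1.1 0.337 0.291 0.525
1.2 0.347 0.333 0.573
```

Works well; the low forces show the door is following.

Emit:
arm_command([
  [[0.042, 0.009, 0, 0, 0, 0.048], [0.082, 0.022, 0, 0, 0, 0.095], [0.121, 0.039, 0, 0, 0, 0.143], [0.158, 0.06, 0, 0, 0, 0.191], [0.193, 0.085, 0, 0, 0, 0.239], [0.225, 0.113, 0, 0, 0, 0.286], [0.24, 0.128, 0, 0, 0, 0.31], [0.254, 0.143, 0, 0, 0, 0.334]],
])

```text
time: 7.7
position: [357.0, 250.2, 257.2]
tcp_rot: [3.138, -0.0, 2.065]
ft_force: [12.3, 4.1, -3.5]
finger_gap: 0.105
grasp_force: 59.5
```

Run:
```python
import numpy as np
from bench import sensors
np.set_printoptions(precision=4,suppress=True)
o=sensors.get_obs(); print(o["joint_positions"],o["ft_force"],o["torque"],o["tcp_rot"],o["grasp_force"],o["position"])
```

```text
[-0.3941  0.2036 -0.4072  2.0251  0.1013  0.9277 -0.3598] [12.2936  4.1316 -3.5401] [ 0.6904 -2.5361 -0.0694] [ 3.1377 -0.0003  2.0653] 59.465274810791016 [357.     250.1714 257.2076]
```

Emit:
arm_command([
  [[0.042, 0.009, 0, 0, 0, 0.048], [0.082, 0.022, 0, 0, 0, 0.095], [0.121, 0.039, 0, 0, 0, 0.143], [0.158, 0.06, 0, 0, 0, 0.191], [0.176, 0.072, 0, 0, 0, 0.215], [0.193, 0.085, 0, 0, 0, 0.239], [0.193, 0.085, 0, 0, 0, 0.239]],
])

```text
time: 8.4
position: [349.9, 354.8, 257.2]
tcp_rot: [3.138, -0.002, 1.564]
ft_force: [14.8, -2.4, 2.5]
finger_gap: 0.106
grasp_force: 60.6
```

Emit:
arm_command([
  [[0, 0, 0, 0, 0, 0], [0, 0, 0, 0, 0, 0], [0, 0, 0, 0, 0, 0]],
], hand=0.2)

```text
time: 8.7
position: [347.2, 353.9, 256.5]
tcp_rot: [3.142, -0.0, 1.567]
ft_force: [-0.1, -1.0, 0.6]
finger_gap: 0.594
grasp_force: 0.0
```

Emit:
arm_command([
  [[0, 0, -0.06, 0, 0, 0], [0, 0, -0.14, 0, 0, 0], [0, 0, -0.2, 0, 0, 0], [0, 0, -0.2, 0, 0, 0]],
])

```text
time: 9.1
position: [348.0, 355.0, 360.1]
tcp_rot: [3.138, -0.004, 1.567]
ft_force: [0.7, 0.3, -0.2]
finger_gap: 0.597
grasp_force: 0.0
```

Run:
```python
import numpy as np,cv2
from bench import sensors,vision
np.set_printoptions(precision=4,suppress=True)
o=sensors.get_obs(); print(o["joint_positions"],o["ft_force"],o["tcp_rot"],o["position"])
a=vision.capture("side"); b=vision.capture("scene")
cv2.imwrite("pics/c3.png",np.hstack([a[60:360,100:500],b[60:360,170:570]])[:,:,::-1])
```

```text
[-0.6068  0.2067 -0.3684  1.7382  0.0801  1.2056 -1.0004] [ 0.7335  0.3128 -0.1932] [ 3.1377 -0.0042  1.5666] [347.977  354.9629 360.105 ]
```

View pics/c3.png

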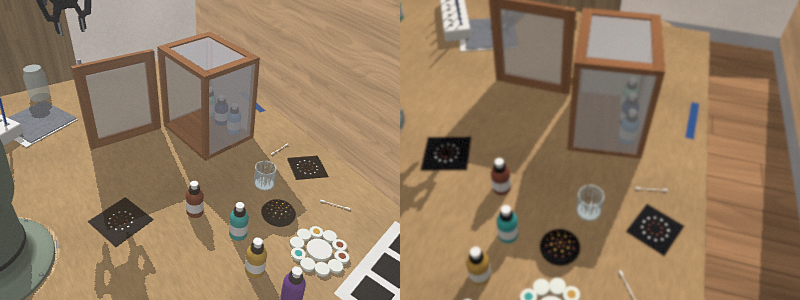

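The door stands at about 1.7 rad, all three caps look shut, and nothing else has moved. Next I plan the tilted pick and placement with the kinematic model I fitted.

```bash
cat > plan.py <<'E'
from kin import *
PP=np.array([0,320,529.7,420.75,327.5,np.pi/2,0,0,-21.35,-37.7,0,0]); S=(-1,)*4
LO=np.array([-2.91,-.3,-1.5,.17,-1.26,.16,-2.52]);HI=np.array([2.91,2.13,1.42,2.43,4.41,1.93,2.52])
def pose(G,psi,e,flip=1,fwd=24):
    z=np.array([np.cos(psi)*np.cos(e),np.sin(psi)*np.cos(e),-np.sin(e)]); y=flip*np.array([-np.sin(psi),np.cos(psi),0])
    return np.array(G)+fwd*z, Ro.from_matrix(np.c_[np.cross(y,z),y,z])
def ik(P,R,q0,w=0.,m=.03):
    def f(q):
        a,B=fk(q,PP,S); return np.r_[(a-P)/10,30*(B.inv()*R).as_rotvec(),w*(q-q0)]
    z=least_squares(f,np.clip(q0,LO+m+1e-3,HI-m-1e-3),bounds=(LO+m,HI-m),max_nfev=60); return z.x,np.abs(z.fun[:6]).max()
E
python3 - <<'E'
from plan import *
np.set_printoptions(precision=2,suppress=True)
rng=np.random.default_rng(0)
for name,G,ps in(("pick",(540,-209,45),(-.8,-.4,0,.4)),("place",(648,208,60),(-.2,.125,.4))):
  for e in np.radians((15,30,45)):
    for psi in ps:
      for fl in(1,-1):
        P,R=pose(G,psi,e,fl); sol=[]
        for k in range(14):
            q,c=ik(P,R,rng.uniform(LO,HI))
            if c<.05 and not any(np.abs(q-s).max()<.6 for s in sol): sol.append(q)
        for q in sol[:3]: print(name,np.degrees(e).round(),psi,fl,q)
E
```

```text
pick 15.0 -0.8 1 [ 0.09  1.2  -0.3   2.33  2.27  1.76 -1.67]
pick 15.0 -0.8 1 [-0.64  1.4   0.51  2.36  2.24  1.11 -2.35]
pick 15.0 -0.8 -1 [ 0.24  1.23 -0.46  2.32  2.34  1.87  1.62]
pick 15.0 -0.8 -1 [-0.91  1.69  0.83  2.37  2.48  0.8   0.29]
pick 15.0 -0.8 -1 [-0.5   1.31  0.36  2.35  2.21  1.25  0.95]
pick 15.0 -0.4 1 [ 1.2   1.76 -1.12  2.4   3.33  1.63 -0.17]
pick 15.0 0 1 [ 0.87  1.23 -0.37  2.35  3.69  1.43 -1.04]
pick 15.0 0 1 [ 1.7   2.02 -1.36  2.32  3.02  0.75  0.55]
pick 15.0 0 1 [ 0.24  1.3   0.3   2.38  3.54  1.9  -1.65]
pick 15.0 0 -1 [0.42 1.23 0.11 2.37 3.62 1.77 1.69]
pick 15.0 0 -1 [ 1.72  2.07 -1.39  2.32  2.96  0.75 -2.49]
pick 15.0 0.4 1 [ 1.74  1.82 -1.33  2.11  1.98  0.19  1.5 ]
pick 15.0 0.4 1 [ 1.28  1.26 -0.66  2.13  4.34  0.74 -1.21]
pick 15.0 0.4 1 [ 0.3   1.31  0.53  2.17  4.07  1.89 -1.66]
pick 15.0 0.4 -1 [ 1.74  1.82 -1.33  2.11  1.98  0.19 -1.64]
pick 15.0 0.4 -1 [0.32 1.3  0.51 2.17 4.08 1.87 1.5 ]
pick 15.0 0.4 -1 [ 1.51  1.44 -0.96  2.12  4.31  0.39  2.11]
pick 30.0 -0.8 1 [-0.35  1.06  0.3   2.38  2.4   1.03 -2.01]
pick 30.0 -0.8 1 [ 0.15  1.  
[... 4238 characters left out ...]
 0.3   0.2 ]
place 45.0 -0.2 -1 [-0.17  0.91 -0.64  2.02  1.99  1.02  2.25]
place 45.0 -0.2 -1 [-0.93  0.89  0.4   2.06  2.28  0.4   1.53]
place 45.0 0.125 1 [ 0.05  0.94 -0.77  2.1   2.3   0.92 -0.72]
place 45.0 0.125 1 [-0.49  0.8  -0.04  2.13  2.61  0.61 -1.38]
place 45.0 0.125 -1 [-0.28  0.82 -0.31  2.12  2.45  0.7   2.03]
place 45.0 0.125 -1 [-0.99  0.97  0.65  2.15  3.29  0.57  0.77]
place 45.0 0.4 1 [ 0.16  0.93 -0.74  2.11  2.56  0.69 -0.65]
place 45.0 0.4 1 [-0.51  0.82  0.15  2.15  3.27  0.61 -1.75]
place 45.0 0.4 -1 [-1.03  1.16  0.93  2.17  3.73  0.96  0.49]
place 45.0 0.4 -1 [ 0.03  0.86 -0.56  2.12  2.69  0.63  2.28]
place 45.0 0.4 -1 [-0.63  0.85  0.31  2.15  3.39  0.65  1.2 ]
```

```bash
cat >> plan.py <<'E'
def rel(q0,q):
    a,A=fk(q0,PP,S); b,B=fk(q,PP,S)
    return np.r_[A.inv().apply(b-a)/500,(A.inv()*B).as_rotvec()/np.radians(120)].round(3)
def wrist(q):
    P,R=fk(q,PP,S); return P-PP[4]*R.as_matrix()[:,2]
E
cat > p1.py <<'E'
from plan import *
np.set_printoptions(precision=2,suppress=True)
ref=np.array([.7,1.,-.1,2.2,3.6,1.0,1.6])
for e in np.radians((25,30,35,40)):
  for psi in(.1,.2,.3,.4):
    P,R=pose((540,-209,45),psi,e,-1); q,c=ik(P,R,ref,.05)
    P2,_=pose((540,-209,135),psi,e,-1); q2,c2=ik(P2,R,q,.05)
    Pp,Rp=pose((648,208,62),max(psi,.2),e,-1); q3,c3=ik(Pp,Rp,q2,.05)
    Po,Ro_=pose((648-130,208-30,75),max(psi,.2),e,-1); q4,c4=ik(Po,Ro_,q3,.05)
    print(np.degrees(e).round(),psi,np.array([c,c2,c3,c4]),q,q2,q3,q4)
E
python3 p1.py
```

```text
25.0 0.1 [0.   0.   0.   3.34] [ 0.68  1.05 -0.14  2.34  3.74  1.26  1.83] [ 0.72  0.81 -0.19  2.4   3.75  1.1   1.74] [-0.12  1.04 -0.5   2.22  2.79  1.31  1.99] [ 0.18  1.38 -1.06  2.4   2.75  1.78  2.49]
25.0 0.2 [0.   0.   0.   3.34] [ 0.72  1.04 -0.12  2.29  3.9   1.19  1.8 ] [ 0.72  0.81 -0.13  2.35  3.93  1.08  1.66] [-0.16  1.03 -0.45  2.22  2.79  1.3   1.94] [ 0.18  1.38 -1.06  2.4   2.75  1.78  2.49]
25.0 0.3 [0.  0.  0.  4.4] [ 0.75  1.03 -0.1   2.24  4.06  1.14  1.74] [ 0.75  0.81 -0.11  2.29  4.11  1.05  1.58] [-0.15  1.01 -0.38  2.23  2.94  1.25  1.9 ] [ 0.25  1.32 -0.97  2.4   2.88  1.56  2.49]
25.0 0.4 [0.   0.   0.   4.53] [ 0.75  1.03 -0.07  2.18  4.21  1.11  1.67] [ 0.75  0.81 -0.07  2.24  4.28  1.05  1.5 ] [-0.15  1.   -0.3   2.23  3.11  1.2   1.85] [ 0.36  1.27 -0.9   2.4   3.06  1.32  2.49]
30.0 0.1 [0.  0.  0.  3.1] [ 0.64  0.99 -0.12  2.34  3.71  1.14  1.79] [ 0.65  0.75 -0.14  2.39  3.75  0.98  1.65] [-0.22  0.95 -0.37  2.22  2.75  1.14  1.89] [ 0.2   1.28 -1.1   2.4   2.59  1.62  2.49]
30.0 0.2 [0.  0.  0.  3.1] [ 0.68  0.98 -0.11  2.3   3.87  1.08  1.75] [ 
[... 1491 characters left out ...]
0.84 -0.14  2.17  2.73  0.78  1.76] [ 0.24  1.1  -1.11  2.4   2.37  1.34  2.49]
40.0 0.2 [0.   0.   0.   1.56] [ 0.62  0.87 -0.1   2.28  3.84  0.82  1.65] [ 0.66  0.64 -0.15  2.3   3.97  0.66  1.46] [-0.44  0.83 -0.08  2.18  2.76  0.77  1.71] [ 0.24  1.1  -1.11  2.4   2.37  1.34  2.49]
40.0 0.3 [0.   0.   0.   1.94] [ 0.65  0.87 -0.1   2.24  4.02  0.79  1.59] [ 0.68  0.65 -0.13  2.25  4.18  0.67  1.35] [-0.44  0.84 -0.01  2.18  2.97  0.75  1.61] [ 0.26  1.03 -1.02  2.4   2.47  1.15  2.49]
40.0 0.4 [0.   0.   0.   1.99] [ 0.66  0.87 -0.07  2.19  4.2   0.79  1.51] [ 0.63  0.67 -0.02  2.21  4.38  0.74  1.24] [-0.45  0.84  0.07  2.18  3.19  0.76  1.49] [ 0.3   0.98 -0.95  2.4   2.61  1.    2.49]
```

```bash
cat > p2.py <<'E'
from plan import *
np.set_printoptions(precision=2,suppress=True)
e=np.radians(35); xh=np.array([.992,.125]);yh=np.array([-.125,.992]); F=np.array([591,201.])
for d in(60,20,-20,-60,-100):
  for l in(10,-20,-60):
    row=[]
    for psi in(.2,.4,.6,.8,1.0):
      g=F+d*xh+l*yh; P,R=pose((*g,78),psi,e,-1); c=9
      for r in([-.3,.9,-.2,2.2,3.1,1.,1.7],[.3,.9,-.5,2.3,3.3,1.,1.7],[-.6,1.2,.4,2.3,3.3,1.,1.2]):
        q,cc=ik(P,R,np.array(r),.02); 
        if cc<c: c,b=cc,q
      row.append(f"{c:.2f}{b.round(1) if c<.1 else ''}")
    print(d,l,g,*row)
E
python3 p2.py
```

```text
60 10 [649.27 218.42] 0.00[-0.9  0.9  0.4  2.2  3.   0.8  1.2] 0.00[-0.3  0.8 -0.2  2.2  3.1  0.9  1.7] 0.00[-0.6  0.9  0.4  2.2  3.6  1.   1.2] 0.00[ 0.1  0.9 -0.5  2.1  3.6  0.6  1.8] 0.00[ 0.3  0.9 -0.5  2.   4.1  0.4  1.6]
60 -20 [653.02 188.66] 0.00[-0.4  0.8 -0.1  2.2  2.8  0.9  1.7] 0.00[-0.2  0.8 -0.1  2.2  3.1  0.9  1.7] 0.00[ 0.1  0.9 -0.4  2.2  3.3  0.7  1.9] 0.00[-0.5  1.   0.5  2.1  3.9  1.1  1.1] 0.00[-0.5  1.   0.5  2.   4.2  1.2  1.1]
60 -60 [658.02 148.98] 0.00[-0.3  0.8 -0.1  2.2  2.9  0.9  1.7] 0.00[-0.2  0.8 -0.1  2.2  3.2  0.9  1.7] 0.00[ 0.2  0.9 -0.4  2.2  3.5  0.7  1.9] 0.00[-0.4  1.   0.5  2.1  4.   1.2  1.1] 0.00[-0.4  1.   0.6  2.   4.2  1.3  1.1]
20 10 [609.59 213.42] 0.00[-0.4  0.8 -0.2  2.3  2.7  1.   1.7] 0.00[-0.3  0.8 -0.2  2.3  3.   1.   1.7] 0.00[ 0.   0.9 -0.4  2.3  3.2  0.8  1.9] 0.00[ 0.1  0.9 -0.5  2.2  3.6  0.7  1.9] 0.00[-0.5  1.   0.5  2.1  4.1  1.2  1.2]
20 -20 [613.34 183.66] 0.00[-0.4  0.8 -0.2  2.3  2.8  1.   1.7] 0.00[-0.2  0.8 -0.2  2.3  3.1  1.   1.7] 0.00[ 0.1  0.9 -0.4  2.3  3.3  0.8  1.9] 0.00[ 0.2  0.9 -0.5  2.2  3.7  0.7  1.9] 0.0
[... 870 characters left out ...]
0.00[-0.4  1.   0.5  2.3  4.   1.3  1.3] 0.00[-0.4  1.   0.5  2.2  4.2  1.3  1.3]
-60 10 [530.23 203.42] 0.97 1.67 0.84 0.00[ 0.1  0.9 -0.4  2.4  3.5  0.9  2. ] 0.00[-0.5  0.9  0.4  2.3  4.   1.3  1.4]
-60 -20 [533.98 173.66] 1.72 2.09 0.86 0.00[ 0.2  0.9 -0.4  2.4  3.6  0.8  2. ] 0.00[ 0.3  0.9 -0.5  2.3  4.   0.7  1.8]
-60 -60 [538.98 133.98] 2.53 2.24 0.61 0.00[ 0.3  0.9 -0.4  2.4  3.7  0.8  1.9] 0.00[ 0.4  0.9 -0.4  2.3  4.1  0.6  1.7]
-100 10 [490.55 198.42] 2.93 4.31 3.46 1.47 0.00[ 0.2  0.9 -0.5  2.4  3.8  0.7  2. ]
-100 -20 [494.3  168.66] 3.90 4.83 3.35 1.22 0.00[ 0.3  0.9 -0.4  2.4  3.9  0.7  1.9]
-100 -60 [499.3  128.98] 5.07 4.90 2.89 0.70 0.00[ 0.2  0.8 -0.2  2.4  4.1  0.8  1.7]
```

```bash
cat > p3.py <<'E'
from plan import *
from bench import sensors
np.set_printoptions(precision=3,suppress=True)
q0=sensors.get_obs()["joint_positions"]
e=np.radians(35); P,R=pose((540,-209,170),.2,e,-1)
qh,c=ik(P,R,np.array([.67,.66,-.13,2.3,3.9,.8,1.5]),.02); print("hover",qh,c)
A=np.array([.35,.3,-.2,1.75,.1,.9,-.9])
B=qh.copy(); 
W=[q0,A,qh]; path=[q0]
for a,b in zip(W,W[1:]):
    # subdivide so each row <=0.14 rad of rotation, 45 mm, joint limits
    T=np.linspace(0,1,400); last=path[-1]; la,lR=fk(last,PP,S)
    for t in T[1:]:
        q=a+t*(b-a); x,X=fk(q,PP,S)
        if (lR.inv()*X).magnitude()>.135 or np.linalg.norm(x-la)>42 or np.abs(q-last).max()>.16 or t==1:
            path.append(q); last=q;la,lR=x,X
path=np.array(path); np.save("path.npy",path); print(len(path))
for k,q in enumerate(path[::2]):
    x,X=fk(q,PP,S); print(2*k,x.round(),X.as_matrix()[:,2].round(2),wrist(q).round(),q.round(2))
E
python3 p3.py
```

```text
hover [ 0.684  0.603 -0.148  2.321  4.003  0.746  1.434] 5.019775454057082e-06
56
0 [347. 354. 357.] [ 0.  0. -1.] [347. 354. 684.] [-0.61  0.21 -0.37  1.74  0.08  1.2  -1.  ]
2 [414. 300. 349.] [ 0.02  0.02 -1.  ] [406. 293. 676.] [-0.46  0.22 -0.34  1.74  0.08  1.16 -0.99]
4 [470. 236. 342.] [ 0.05  0.03 -1.  ] [453. 226. 669.] [-0.32  0.24 -0.32  1.75  0.09  1.11 -0.97]
6 [516. 163. 335.] [ 0.08  0.03 -1.  ] [488. 152. 661.] [-0.18  0.25 -0.29  1.75  0.09  1.07 -0.96]
8 [548.  85. 329.] [ 0.11  0.03 -0.99] [511.  76. 654.] [-0.05  0.26 -0.27  1.75  0.09  1.03 -0.94]
10 [568.   1. 323.] [ 0.14  0.01 -0.99] [521.  -2. 647.] [ 0.09  0.28 -0.25  1.75  0.09  0.98 -0.93]
12 [575. -85. 317.] [ 0.17 -0.02 -0.99] [519. -79. 640.] [ 0.22  0.29 -0.22  1.75  0.1   0.94 -0.91]
14 [ 569. -169.  312.] [ 0.19 -0.05 -0.98] [ 507. -153.  633.] [ 0.34  0.3  -0.2   1.75  0.1   0.9  -0.9 ]
16 [ 558. -205.  303.] [ 0.17 -0.12 -0.98] [ 503. -164.  623.] [ 0.36  0.31 -0.2   1.76  0.2   0.9  -0.84]
18 [ 540. -261.  291.] [ 0.13 -0.27 -0.96] [ 499. -173.  604.] [ 0.38  0.32 -0.2   1.79  0.39  0.89 -0.72]
2
[... 1224 characters left out ...]
. -250.  414.] [ 0.58  0.51 -0.17  2.14  2.74  0.8   0.68]
44 [ 631. -421.  292.] [ 0.79 -0.51 -0.33] [ 372. -253.  401.] [ 0.59  0.52 -0.16  2.17  2.94  0.79  0.8 ]
46 [ 634. -387.  270.] [ 0.84 -0.4  -0.36] [ 359. -255.  389.] [ 0.61  0.54 -0.16  2.19  3.13  0.78  0.91]
48 [ 630. -349.  246.] [ 0.87 -0.28 -0.4 ] [ 345. -257.  378.] [ 0.63  0.55 -0.16  2.22  3.33  0.77  1.03]
50 [ 619. -308.  219.] [ 0.88 -0.15 -0.45] [ 331. -258.  367.] [ 0.64  0.57 -0.15  2.25  3.52  0.76  1.15]
52 [ 600. -266.  193.] [ 0.86 -0.02 -0.5 ] [ 317. -259.  357.] [ 0.66  0.58 -0.15  2.28  3.72  0.76  1.26]
54 [ 574. -224.  167.] [ 0.83  0.11 -0.55] [ 303. -259.  348.] [ 0.68  0.6  -0.15  2.31  3.91  0.75  1.38]
```

```bash
cat > emit.py <<'E'
from plan import *
import sys,json
def emit(path):
    for k in range(0,len(path)-1,8):
        print(k,json.dumps([[float(v) for v in rel(path[k],q)+0.] for q in path[k+1:k+9]]))
if __name__=="__main__": emit(np.load("path.npy"))
E
python3 emit.py
```

```text
0 [[-0.051, 0.07, 0.008, -0.005, 0.006, 0.038], [-0.107, 0.134, 0.015, -0.01, 0.011, 0.074], [-0.169, 0.194, 0.023, -0.016, 0.015, 0.11], [-0.234, 0.247, 0.03, -0.022, 0.019, 0.145], [-0.305, 0.295, 0.036, -0.028, 0.022, 0.18], [-0.38, 0.338, 0.043, -0.035, 0.025, 0.215], [-0.457, 0.374, 0.049, -0.042, 0.027, 0.249], [-0.537, 0.404, 0.056, -0.049, 0.028, 0.282]]
8 [[-0.057, 0.066, 0.007, -0.008, 0.001, 0.033], [-0.117, 0.126, 0.012, -0.016, 0.002, 0.065], [-0.182, 0.182, 0.017, -0.025, 0.003, 0.097], [-0.252, 0.233, 0.021, -0.034, 0.003, 0.129], [-0.324, 0.278, 0.023, -0.043, 0.002, 0.16], [-0.399, 0.317, 0.025, -0.052, 0.001, 0.19], [-0.411, 0.323, 0.026, -0.053, 0.001, 0.195], [-0.472, 0.337, 0.039, -0.068, -0.036, 0.143]]
16 [[-0.051, 0.03, 0.017, -0.019, -0.031, -0.054], [-0.099, 0.06, 0.03, -0.036, -0.062, -0.11], [-0.145, 0.091, 0.039, -0.051, -0.094, -0.166], [-0.188, 0.122, 0.045, -0.063, -0.126, -0.222], [-0.227, 0.154, 0.049, -0.073, -0.159, -0.28], [-0.262, 0.185, 0.049, -0.08, -0.192, -0.338], [-0.294, 0.217, 0.048, -0.086, -0.225, -0.396], [-0.322, 0.248, 0.045, -0.089, 
[... 805 characters left out ...]
02, 0.007, -0.026, -0.063], [-0.057, 0.023, -0.008, 0.014, -0.053, -0.125], [-0.086, 0.039, -0.015, 0.023, -0.08, -0.186], [-0.116, 0.057, -0.026, 0.034, -0.108, -0.247], [-0.147, 0.079, -0.04, 0.046, -0.136, -0.307], [-0.176, 0.104, -0.057, 0.06, -0.165, -0.365], [-0.205, 0.131, -0.076, 0.076, -0.194, -0.423], [-0.233, 0.16, -0.099, 0.094, -0.224, -0.48]]
48 [[-0.046, -0.013, -0.009, 0.02, -0.025, -0.058], [-0.094, -0.025, -0.021, 0.043, -0.049, -0.114], [-0.142, -0.035, -0.037, 0.067, -0.073, -0.17], [-0.192, -0.045, -0.056, 0.094, -0.094, -0.226], [-0.242, -0.052, -0.079, 0.123, -0.115, -0.28], [-0.292, -0.058, -0.105, 0.155, -0.134, -0.333], [-0.337, -0.062, -0.132, 0.185, -0.15, -0.38]]
```

Emit:
arm_command([
  [[-0.051, 0.07, 0.008, -0.005, 0.006, 0.038], [-0.107, 0.134, 0.015, -0.01, 0.011, 0.074], [-0.169, 0.194, 0.023, -0.016, 0.015, 0.11], [-0.234, 0.247, 0.03, -0.022, 0.019, 0.145], [-0.305, 0.295, 0.036, -0.028, 0.022, 0.18], [-0.38, 0.338, 0.043, -0.035, 0.025, 0.215], [-0.457, 0.374, 0.049, -0.042, 0.027, 0.249], [-0.537, 0.404, 0.056, -0.049, 0.028, 0.282]],
])

```text
time: 10.0
position: [548.4, 82.8, 326.9]
tcp_rot: [3.062, -0.084, 0.976]
ft_force: [1.2, -0.5, 0.2]
finger_gap: 0.603
grasp_force: 0.0
```

Emit:
arm_command([
  [[-0.057, 0.066, 0.007, -0.008, 0.001, 0.033], [-0.117, 0.126, 0.012, -0.016, 0.002, 0.065], [-0.182, 0.182, 0.017, -0.025, 0.003, 0.097], [-0.252, 0.233, 0.021, -0.034, 0.003, 0.129], [-0.324, 0.278, 0.023, -0.043, 0.002, 0.16], [-0.399, 0.317, 0.025, -0.052, 0.001, 0.19], [-0.411, 0.323, 0.026, -0.053, 0.001, 0.195], [-0.472, 0.337, 0.039, -0.068, -0.036, 0.143]],
])

```text
time: 10.8
position: [557.7, -205.4, 301.8]
tcp_rot: [2.94, -0.052, 0.67]
ft_force: [0.8, 0.1, -0.1]
finger_gap: 0.6
grasp_force: 0.0
```

Run:
```python
from plan import *
from bench import sensors
np.set_printoptions(precision=3,suppress=True)
o=sensors.get_obs(); q=o["joint_positions"]; print(q,o["position"],fk(q,PP,S)[0],o["tcp_rot"],fk(q,PP,S)[1].as_euler('xyz'))
p=np.load("path.npy")[16]; print(p,fk(p,PP,S)[0])
```

```text
[ 0.111  0.304  0.118  1.777  0.067  0.874 -0.724] [ 557.656 -205.386  301.817] [ 557.632 -205.247  301.807] [ 2.94  -0.052  0.67 ] [ 2.94  -0.052  0.67 ]
[ 0.358  0.308 -0.199  1.764  0.198  0.896 -0.842] [ 557.946 -204.665  302.61 ]
```

Emit:
arm_command([
  [[-0.051, 0.03, 0.017, -0.019, -0.031, -0.054], [-0.099, 0.06, 0.03, -0.036, -0.062, -0.11], [-0.145, 0.091, 0.039, -0.051, -0.094, -0.166], [-0.188, 0.122, 0.045, -0.063, -0.126, -0.222], [-0.227, 0.154, 0.049, -0.073, -0.159, -0.28], [-0.262, 0.185, 0.049, -0.08, -0.192, -0.338], [-0.294, 0.217, 0.048, -0.086, -0.225, -0.396], [-0.322, 0.248, 0.045, -0.089, -0.258, -0.455]],
])

```text
time: 11.6
position: [510.0, -403.6, 295.9]
tcp_rot: [3.048, 0.679, 1.567]
ft_force: [0.9, 0.0, 0.1]
finger_gap: 0.6
grasp_force: 0.0
```

Emit:
arm_command([
  [[-0.035, -0.002, 0.016, -0.004, -0.029, -0.061], [-0.067, -0.001, 0.03, -0.006, -0.057, -0.123], [-0.097, 0.003, 0.041, -0.007, -0.085, -0.186], [-0.124, 0.009, 0.051, -0.008, -0.112, -0.249], [-0.148, 0.018, 0.058, -0.007, -0.139, -0.312], [-0.169, 0.029, 0.063, -0.006, -0.165, -0.376], [-0.185, 0.042, 0.067, -0.004, -0.191, -0.44], [-0.198, 0.057, 0.07, -0.001, -0.217, -0.504]],
])

```text
time: 12.4
position: [541.2, -500.4, 332.6]
tcp_rot: [-2.186, 0.641, 3.084]
ft_force: [0.7, -0.7, 0.3]
finger_gap: 0.6
grasp_force: 0.0
```

```bash
cat > st.py <<'E'
from plan import *
from bench import sensors
np.set_printoptions(precision=3,suppress=True)
o=sensors.get_obs(); q=o["joint_positions"]; x,X=fk(q,PP,S); print(o["time"],q,o["position"],x,o["tcp_rot"],X.as_euler('xyz'),"f",o["ft_force"],o["finger_gap"],"tooldir",X.as_matrix()[:,2])
E
python3 st.py;  python3 -c "
from plan import *
p=np.load('path.npy')[32]; print(p,fk(p,PP,S)[0],fk(p,PP,S)[1].as_euler('xyz'))"
```

```text
12.4 [ 0.079  0.453  0.362  2.016  1.751  0.618 -0.001] [ 541.239 -500.415  332.645] [ 540.764 -500.318  332.272] [-2.186  0.641  3.084] [-2.186  0.641  3.084] f [ 0.728 -0.688  0.309] 0.5996663457909308 tooldir [ 0.297 -0.835 -0.463]
[ 0.49217262  0.42921596 -0.17802058  1.9933769   1.76292374  0.83435273
  0.09427737] [ 540.51515563 -500.88102353  333.68739379] [-2.18877757  0.64953512  3.07604661]
```

Emit:
arm_command([
  [[-0.016, 0.001, 0.008, 0.002, -0.025, -0.065], [-0.032, 0.007, 0.014, 0.004, -0.049, -0.129], [-0.047, 0.016, 0.018, 0.006, -0.074, -0.194], [-0.061, 0.029, 0.02, 0.008, -0.099, -0.258], [-0.073, 0.045, 0.019, 0.012, -0.124, -0.322], [-0.083, 0.065, 0.017, 0.015, -0.15, -0.386], [-0.091, 0.087, 0.012, 0.019, -0.176, -0.449], [-0.096, 0.113, 0.006, 0.024, -0.203, -0.512]],
])

```text
time: 13.2
position: [610.0, -474.0, 323.0]
tcp_rot: [-1.898, -0.176, -2.332]
ft_force: [0.2, 0.3, 0.8]
finger_gap: 0.602
grasp_force: 0.0
```

Emit:
arm_command([
  [[-0.028, 0.01, -0.002, 0.007, -0.026, -0.063], [-0.057, 0.023, -0.008, 0.014, -0.053, -0.125], [-0.086, 0.039, -0.015, 0.023, -0.08, -0.186], [-0.116, 0.057, -0.026, 0.034, -0.108, -0.247], [-0.147, 0.079, -0.04, 0.046, -0.136, -0.307], [-0.176, 0.104, -0.057, 0.06, -0.165, -0.365], [-0.205, 0.131, -0.076, 0.076, -0.194, -0.423], [-0.233, 0.16, -0.099, 0.094, -0.224, -0.48]],
])

```text
time: 14.0
position: [629.6, -348.0, 243.6]
tcp_rot: [-2.283, -0.891, -1.288]
ft_force: [0.6, -0.2, 0.7]
finger_gap: 0.6
grasp_force: 0.0
```

```bash
python3 st.py;  python3 -c "
from plan import *
p=np.load('path.npy')[48]; print(p,fk(p,PP,S)[0],fk(p,PP,S)[1].as_euler('xyz'))"
```

```text
14.0 [0.223 0.593 0.37  2.243 3.517 0.883 0.678] [ 629.647 -348.027  243.629] [ 629.126 -348.474  243.558] [-2.283 -0.891 -1.288] [-2.283 -0.891 -1.288] f [ 0.629 -0.227  0.746] 0.599716731978209 tooldir [ 0.869 -0.276 -0.411]
[ 0.62598215  0.55083097 -0.15733406  2.22243751  3.32802844  0.77256706
  1.03006783] [ 630.1167892  -349.13952521  245.52957371] [-2.26853061 -0.89045487 -1.30556902]
```

```bash
cat > p4.py <<'E'
from plan import *
from bench import sensors
np.set_printoptions(precision=2,suppress=True)
q0=sensors.get_obs()["joint_positions"]; e=np.radians(35)
for psi in(-.1,0,.1,.2):
    q=q0; out=[]
    for z in(170,110,50):
        P,R=pose((540,-209,z),psi,e,-1); q,c=ik(P,R,q,.3); q,c=ik(P,R,q,.02); out.append((q,round(c,3)))
    print(psi,out)
E
python3 p4.py
```

```text
-0.1 [(array([ 1.19,  0.8 , -1.04,  2.4 ,  2.82,  0.72,  2.49]), np.float64(0.077)), (array([ 1.13,  0.96, -0.94,  2.4 ,  2.93,  0.85,  2.49]), np.float64(0.093)), (array([ 1.08,  1.1 , -0.84,  2.38,  3.04,  0.96,  2.49]), np.float64(0.0))]
0 [(array([ 0.67,  0.59, -0.27,  2.4 ,  3.54,  0.75,  1.66]), np.float64(0.0)), (array([ 0.65,  0.76, -0.24,  2.4 ,  3.5 ,  0.89,  1.75]), np.float64(0.0)), (array([ 0.64,  0.92, -0.22,  2.37,  3.49,  1.02,  1.83]), np.float64(0.0))]
0.1 [(array([0.19, 0.66, 0.42, 2.39, 3.94, 1.03, 1.24]), np.float64(0.0)), (array([0.22, 0.83, 0.38, 2.38, 3.85, 1.16, 1.34]), np.float64(0.0)), (array([0.24, 0.99, 0.34, 2.36, 3.77, 1.26, 1.42]), np.float64(0.0))]
0.2 [(array([0.25, 0.67, 0.41, 2.34, 4.09, 1.04, 1.22]), np.float64(0.0)), (array([0.28, 0.83, 0.37, 2.34, 3.99, 1.15, 1.34]), np.float64(0.0)), (array([0.3 , 0.98, 0.34, 2.31, 3.91, 1.24, 1.43]), np.float64(0.0))]
```

Emit:
arm_command([
  [[-0.046, -0.013, -0.009, 0.02, -0.025, -0.058], [-0.094, -0.025, -0.021, 0.043, -0.049, -0.114], [-0.142, -0.035, -0.037, 0.067, -0.073, -0.17], [-0.192, -0.045, -0.056, 0.094, -0.094, -0.226], [-0.242, -0.052, -0.079, 0.123, -0.115, -0.28], [-0.292, -0.058, -0.105, 0.155, -0.134, -0.333], [-0.337, -0.062, -0.132, 0.185, -0.15, -0.38], [-0.337, -0.062, -0.132, 0.185, -0.15, -0.38]],
], hand=0.8)

```text
time: 14.8
position: [557.1, -204.6, 154.4]
tcp_rot: [-3.14, -0.951, 0.205]
ft_force: [0.3, -1.6, 0.5]
finger_gap: 0.905
grasp_force: 0.0
```

```bash
cat >> st.py <<'E'
def to(G,psi,fwd=24,e=35):
    P,R=pose(G,psi,np.radians(e),-1,fwd); A=Ro.from_euler('xyz',o["tcp_rot"])
    return np.r_[A.inv().apply(P-o["position"])/500,(A.inv()*R).as_rotvec()/np.radians(120)].round(3)
E
python3 - <<'E'
from st import *
import cv2
from h import *
for z in(170,140,110,80,50): print(z,to((540,-209,z),.2))
# turquoise bottle check: mask centroid in side view
im=vision.capture("side"); hsv=cv2.cvtColor(im,cv2.COLOR_RGB2HSV)
m=cv2.inRange(hsv,(82,110,60),(98,255,255)); n,l,s,c=cv2.connectedComponentsWithStats(m)
for k in range(1,n):
    if s[k,4]>60: print(s[k],c[k],onz("side",c[k],45))
im=vision.capture("wrist"); cv2.imwrite("pics/w2.png",im[:,:,::-1]); np.save("w2.npy",vision.camera_info("wrist"),allow_pickle=True)
E
```

```text
14.8 [0.234 0.674 0.441 2.342 4.109 1.05  1.207] [ 557.113 -204.606  154.421] [ 556.792 -205.193  154.423] [-3.14  -0.951  0.205] [-3.14  -0.951  0.205] f [ 0.296 -1.635  0.474] 0.904510603797267 tooldir [ 0.797  0.167 -0.581]
170 [ 0.005  0.002  0.001 -0.002  0.004  0.001]
140 [-0.044  0.002  0.036 -0.002  0.004  0.001]
110 [-0.092  0.002  0.071 -0.002  0.004  0.001]
80 [-0.141  0.002  0.106 -0.002  0.004  0.001]
50 [-0.19   0.002  0.141 -0.002  0.004  0.001]
[330 271  18  17 161] [337.907 279.764] [ 541.596 -203.655   45.   ]
```

View pics/w2.png

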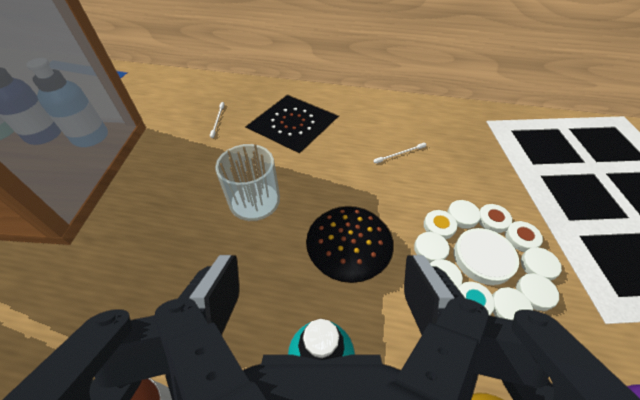

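The bottle cap is at (321,338), centred between the fingers at (237 and 405). The stone is well ahead at (350,243). Lowering over the bottle.

Emit:
arm_command([
  [[-0.044, 0.002, 0.036, -0.002, 0.004, 0], [-0.092, 0.002, 0.071, -0.002, 0.004, 0], [-0.13, 0.002, 0.098, -0.002, 0.004, 0], [-0.16, 0.002, 0.12, -0.002, 0.004, 0], [-0.18, 0.002, 0.134, -0.002, 0.004, 0], [-0.19, 0.002, 0.141, -0.002, 0.004, 0], [-0.19, 0.002, 0.141, -0.002, 0.004, 0]],
])

```text
time: 15.6
position: [561.6, -206.7, 37.5]
tcp_rot: [3.139, -0.963, 0.2]
ft_force: [-0.8, 0.0, 1.2]
finger_gap: 0.901
grasp_force: 0.0
```

Emit:
arm_command([
  [[0, 0, 0, 0, 0, 0], [0, 0, 0, 0, 0, 0], [0, 0, 0, 0, 0, 0], [0, 0, 0, 0, 0, 0], [0, 0, 0, 0, 0, 0]],
], hand=-1)

```text
time: 16.1
position: [561.8, -206.8, 39.1]
tcp_rot: [3.136, -0.965, 0.203]
ft_force: [-2.4, 0.5, 6.9]
finger_gap: 0.526
grasp_force: 60.3
```

```bash
python3 st.py
```

```text
16.1 [0.285 0.983 0.359 2.311 3.917 1.253 1.419] [ 561.811 -206.789   39.057] [ 561.442 -207.399   39.014] [ 3.136 -0.965  0.203] [ 3.136 -0.965  0.203] f [-2.441  0.498  6.87 ] 0.5258739904117992 tooldir [ 0.806  0.161 -0.569]
```

```bash
cat > p5.py <<'E'
from st import *
np.set_printoptions(precision=2,suppress=True)
xh=np.array([.992,.125]);yh=np.array([-.125,.992]); F=np.array([591,201.])
s=F-62*xh-8*yh; t=F+58*xh+6*yh; mid=F-10*xh-4*yh
W=[(540,-209,52.8,.2),(540,-209,168,.2),(532,-40,168,.45),(526,80,160,.65),(*s,120,.8),(*s,82,.8),(*mid,80,.65),(*t,80,.5)]
N=[4,7,6,5,2,4,5]
import json
q=o["joint_positions"]; pre=None; rows=[]
for a,b,n in zip(W,W[1:],N):
    for k in range(1,n+1):
        w=np.array(a)+(np.array(b)-a)*k/n; P,R=pose(w[:3],w[3],np.radians(35),-1); qn,c=ik(P,R,q,.05); rows.append((P,R))
        if k==n: print(w,round(c,3),qn)
        if np.abs(qn-q).max()>.3: print("jump",w,qn-q)
        q=qn
P0,R0=pose(W[0][:3],.2,np.radians(35),-1); 
for k in range(0,len(rows),8):
    print(json.dumps([[float(v)+0. for v in np.r_[R0.inv().apply(P-P0)/500,(R0.inv()*R).as_rotvec()/np.radians(120)].round(3)] for P,R in rows[k:k+8]])); P0,R0=rows[min(k+7,len(rows)-1)]
E
python3 p5.py
```

```text
16.1 [0.285 0.983 0.359 2.311 3.917 1.253 1.419] [ 561.811 -206.789   39.057] [ 561.442 -207.399   39.014] [ 3.136 -0.965  0.203] [ 3.136 -0.965  0.203] f [-2.441  0.498  6.87 ] 0.5258739904117992 tooldir [ 0.806  0.161 -0.569]
[ 540.  -209.   168.     0.2] 0.0 [0.23 0.68 0.44 2.34 4.09 1.06 1.22]
jump [ 535.43 -112.43  168.      0.34] [ 0.31 -0.03 -0.45 -0.   -0.12 -0.21  0.2 ]
jump [534.29 -88.29 168.     0.38] [ 0.28  0.06 -0.41 -0.   -0.2  -0.17  0.28]
jump [533.14 -64.14 168.     0.41] [ 0.27  0.18 -0.44  0.   -0.54 -0.15  0.65]
[532.   -40.   168.     0.45] 0.23 [ 1.11  0.84 -1.08  2.4   3.15  0.43  2.49]
[526.    80.   160.     0.65] 0.606 [ 0.86  0.85 -1.06  2.4   3.14  0.46  2.49]
[530.5  185.31 120.     0.8 ] 0.0 [ 0.55  0.93 -0.95  2.38  3.15  0.61  2.49]
[530.5  185.31  82.     0.8 ] 0.0 [ 0.51  1.01 -0.87  2.37  3.22  0.68  2.49]
[581.58 195.78  80.     0.65] 0.0 [ 0.4   1.01 -0.85  2.3   3.05  0.77  2.46]
[647.79 214.2   80.     0.5 ] 0.0 [ 0.27  1.01 -0.82  2.17  2.87  0.81  2.45]
[[0.047, 0.0, -0.033, 0.0, 0.0, 0.0], [0.094, 0.0, -0.066, 0.0, 0.0, 0.0], [0.142, 0.0, -
[... 613 characters left out ...]
013, 0.0, -0.009], [0.012, -0.07, 0.049, 0.025, 0.0, -0.017], [0.013, -0.104, 0.08, 0.037, 0.0, -0.026], [0.015, -0.139, 0.11, 0.048, 0.0, -0.034], [0.017, -0.173, 0.14, 0.06, 0.0, -0.042], [0.018, -0.208, 0.17, 0.072, 0.0, -0.05], [-0.013, -0.208, 0.192, 0.072, 0.0, -0.05], [-0.044, -0.208, 0.214, 0.072, 0.0, -0.05]]
[[0.012, 0.016, 0.018, -0.015, 0.0, 0.01], [0.023, 0.032, 0.036, -0.029, 0.0, 0.021], [0.034, 0.048, 0.054, -0.044, 0.0, 0.031], [0.046, 0.065, 0.073, -0.059, 0.0, 0.041], [0.059, 0.08, 0.092, -0.07, 0.0, 0.049], [0.073, 0.095, 0.111, -0.082, 0.0, 0.058], [0.086, 0.11, 0.13, -0.094, 0.0, 0.066], [0.1, 0.125, 0.15, -0.106, 0.0, 0.074]]
[[0.015, 0.008, 0.022, -0.012, 0.0, 0.008]]
```

```bash
python3 - <<'E'
s=open("p5.py").read()
s=s.replace("(532,-40,168,.45),(526,80,160,.65),(*s,120,.8),(*s,82,.8)","(565,-80,165,.6),(525,60,150,.95),(*s,120,.95),(*s,82,.85)").replace("N=[4,7,6,5,2,4,5]","N=[4,6,6,5,2,4,4]")
open("p5.py","w").write(s)
E
python3 p5.py
```

```text
16.1 [0.285 0.983 0.359 2.311 3.917 1.253 1.419] [ 561.811 -206.789   39.057] [ 561.442 -207.399   39.014] [ 3.136 -0.965  0.203] [ 3.136 -0.965  0.203] f [-2.441  0.498  6.87 ] 0.5258739904117992 tooldir [ 0.806  0.161 -0.569]
[ 540.  -209.   168.     0.2] 0.0 [0.23 0.68 0.44 2.34 4.09 1.06 1.22]
[565.  -80.  165.    0.6] 0.0 [0.13 0.68 0.36 2.27 4.32 1.06 1.22]
[525.    60.   150.     0.95] 0.0 [-0.38  0.92  0.82  2.33  4.38  1.51  1.25]
[530.5  185.31 120.     0.95] 0.0 [-0.63  0.94  0.71  2.37  4.08  1.41  1.21]
[530.5  185.31  82.     0.85] 0.001 [-0.57  0.98  0.53  2.4   3.89  1.36  1.31]
[581.58 195.78  80.     0.65] 0.0 [-0.66  0.96  0.51  2.35  3.64  1.22  1.19]
[647.79 214.2   80.     0.5 ] 0.0 [-0.73  0.96  0.5   2.22  3.48  1.02  1.09]
[[0.047, 0.0, -0.033, 0.0, 0.0, 0.0], [0.094, 0.0, -0.066, 0.0, 0.0, 0.0], [0.142, 0.0, -0.099, 0.0, 0.0, 0.0], [0.189, 0.0, -0.132, 0.0, 0.0, 0.0], [0.197, -0.043, -0.118, 0.026, 0.0, -0.018], [0.206, -0.086, -0.104, 0.052, 0.0, -0.037], [0.215, -0.129, -0.09, 0.078, 0.0, -0.055], [0.223, -0.172, -0.076, 0.104, 0.0, -0.073]]
[[0.014, -0.03
[... 259 characters left out ...]
324, 0.094, 0.166, 0.0, -0.116], [0.033, -0.374, 0.103, 0.189, 0.0, -0.132]]
[[0.014, -0.027, 0.041, 0.0, 0.0, 0.0], [0.029, -0.055, 0.083, 0.0, 0.0, 0.0], [0.043, -0.082, 0.124, 0.0, 0.0, 0.0], [0.057, -0.109, 0.165, 0.0, 0.0, 0.0], [0.071, -0.137, 0.207, 0.0, 0.0, 0.0], [0.04, -0.135, 0.228, -0.02, 0.0, 0.014], [0.009, -0.133, 0.25, -0.039, 0.0, 0.027], [0.019, -0.113, 0.266, -0.059, 0.0, 0.041]]
[[0.012, 0.017, 0.018, -0.02, 0.0, 0.014], [0.023, 0.033, 0.036, -0.039, 0.0, 0.027], [0.034, 0.05, 0.054, -0.059, 0.0, 0.041], [0.051, 0.069, 0.078, -0.073, 0.0, 0.051], [0.068, 0.087, 0.102, -0.088, 0.0, 0.062], [0.085, 0.106, 0.126, -0.103, 0.0, 0.072], [0.102, 0.125, 0.15, -0.117, 0.0, 0.082]]
```

Emit:
arm_command([
  [[0.03, 0, -0.021, 0, 0, 0], [0.08, 0, -0.056, 0, 0, 0], [0.13, 0, -0.091, 0, 0, 0], [0.189, 0, -0.132, 0, 0, 0], [0.197, -0.043, -0.118, 0.022, 0, -0.015], [0.206, -0.086, -0.104, 0.044, 0, -0.031], [0.215, -0.129, -0.09, 0.065, 0, -0.046], [0.223, -0.172, -0.076, 0.086, 0, -0.06]],
])

```text
time: 16.9
position: [576.2, -113.3, 149.9]
tcp_rot: [3.139, -0.962, 0.426]
ft_force: [0.6, -0.0, -1.9]
finger_gap: 0.525
grasp_force: 61.4
```

```bash
sed -i 's/^W=.*/W=[(565,-123,166,.43),(565,-60,165,.55),(530,60,150,.85),(*s,120,.9),(*s,82,.85),(*mid,80,.65),(*t,80,.5)]/; s/^N=.*/N=[2,6,5,2,4,4]/; s/^P0,R0=.*/P0,R0=o["position"],Ro.from_euler("xyz",o["tcp_rot"])/' p5.py; python3 p5.py
```

```text
16.9 [0.154 0.681 0.383 2.327 4.175 1.059 1.248] [ 576.189 -113.282  149.894] [ 575.97  -113.922  149.876] [ 3.139 -0.962  0.426] [ 3.139 -0.962  0.426] f [ 0.632 -0.021 -1.947] 0.5249483358266638 tooldir [ 0.748  0.336 -0.572]
[565.   -60.   165.     0.55] 0.0 [0.08 0.67 0.35 2.32 4.2  1.04 1.25]
[530.    60.   150.     0.85] 0.0 [-0.03  0.69  0.27  2.35  4.28  1.05  1.35]
[530.5  185.31 120.     0.9 ] 0.0 [-0.26  0.75  0.17  2.37  3.96  1.02  1.46]
[530.5  185.31  82.     0.85] 0.0 [-0.28  0.85  0.15  2.39  3.84  1.11  1.54]
[581.58 195.78  80.     0.65] 0.0 [-0.38  0.85  0.14  2.34  3.56  1.04  1.48]
[647.79 214.2   80.     0.5 ] 0.0 [-0.46  0.86  0.14  2.21  3.36  0.9   1.42]
[[0.024, -0.052, 0.028, 0.026, -0.001, -0.017], [0.038, -0.111, 0.05, 0.05, -0.001, -0.034], [0.037, -0.155, 0.057, 0.069, -0.001, -0.048], [0.036, -0.198, 0.064, 0.089, -0.001, -0.061], [0.035, -0.241, 0.071, 0.109, -0.001, -0.075], [0.034, -0.284, 0.078, 0.128, -0.001, -0.089], [0.033, -0.327, 0.085, 0.148, -0.001, -0.102], [0.032, -0.37, 0.092, 0.167, -0.001, -0.116]]
[[0.012, -0.033, 0.038, 0.004, 0.0, -0.003], [0.024, -0.067, 0.076, 0.008, 0.0, -0.005], [0.036, -0.1, 0.113, 0.012, 0.0, -0.008], [0.047, -0.133, 0.151, 0.016, 0.0, -0.011], [0.059, -0.167, 0.189, 0.02, 0.0, -0.014], [0.028, -0.166, 0.211, 0.01, 0.0, -0.007], [-0.003, -0.165, 0.233, 0.0, 0.0, 0.0], [0.008, -0.147, 0.25, -0.02, 0.0, 0.014]]
[[0.012, 0.017, 0.018, -0.02, 0.0, 0.014], [0.023, 0.033, 0.036, -0.039, 0.0, 0.027], [0.034, 0.05, 0.054, -0.059, 0.0, 0.041], [0.051, 0.069, 0.078, -0.073, 0.0, 0.051], [0.068, 0.087, 0.102, -0.088, 0.0, 0.062], [0.085, 0.106, 0.126, -0.103, 0.0, 0.072], [0.102, 0.125, 0.15, -0.117, 0.0, 0.082]]
```

Emit:
arm_command([
  [[0.024, -0.052, 0.028, 0.026, 0, -0.017], [0.038, -0.111, 0.05, 0.05, 0, -0.034], [0.037, -0.155, 0.057, 0.069, 0, -0.048], [0.036, -0.198, 0.064, 0.089, 0, -0.061], [0.035, -0.241, 0.071, 0.109, 0, -0.075], [0.034, -0.284, 0.078, 0.128, 0, -0.089], [0.033, -0.327, 0.085, 0.148, 0, -0.102], [0.032, -0.37, 0.092, 0.167, 0, -0.116]],
])

```text
time: 17.7
position: [543.3, 73.9, 137.1]
tcp_rot: [3.137, -0.962, 0.852]
ft_force: [0.1, -0.1, -1.3]
finger_gap: 0.526
grasp_force: 61.4
```

Emit:
arm_command([
  [[0.012, -0.033, 0.038, 0.004, 0, -0.003], [0.024, -0.067, 0.076, 0.008, 0, -0.005], [0.036, -0.1, 0.113, 0.012, 0, -0.008], [0.047, -0.133, 0.151, 0.016, 0, -0.011], [0.059, -0.167, 0.189, 0.02, 0, -0.014], [0.028, -0.166, 0.211, 0.01, 0, -0.007], [-0.003, -0.165, 0.233, 0, 0, 0], [-0.003, -0.165, 0.233, 0, 0, 0]],
])

```text
time: 18.5
position: [543.8, 199.2, 67.1]
tcp_rot: [3.141, -0.959, 0.848]
ft_force: [0.3, -0.0, -1.0]
finger_gap: 0.522
grasp_force: 61.5
```

```bash
sed -i 's/^W=.*/W=[(*s,82,.85),(*mid,80,.65),(*t,80,.5)]/; s/^N=.*/N=[4,4]/' p5.py; python3 p5.py
python3 - <<'E'
import cv2,numpy as np
from bench import vision
from h import *
for n in("scene","side"):
    im=vision.capture(n); cv2.imwrite(f"pics/{n}3.png",im[:,:,::-1])
    hsv=cv2.cvtColor(im,cv2.COLOR_RGB2HSV); m=cv2.inRange(hsv,(82,110,60),(98,255,255)); k,l,s,c=cv2.connectedComponentsWithStats(m)
    print(n,[(s[j].tolist(),onz(n,c[j],85).round()) for j in range(1,k) if s[j,4]>40])
E
```

```text
18.5 [-0.269  0.855  0.143  2.386  3.833  1.101  1.543] [543.751 199.157  67.149] [543.815 198.431  67.028] [ 3.141 -0.959  0.848] [ 3.141 -0.959  0.848] f [ 0.273 -0.019 -0.994] 0.5223500480134742 tooldir [ 0.542  0.613 -0.574]
[581.58 195.78  80.     0.65] 0.0 [-0.37  0.85  0.13  2.34  3.55  1.04  1.49]
[647.79 214.2   80.     0.5 ] 0.0 [-0.45  0.86  0.13  2.21  3.35  0.9   1.43]
[[0.013, 0.016, 0.017, -0.018, 0.0, 0.013], [0.025, 0.034, 0.035, -0.038, 0.0, 0.027], [0.036, 0.051, 0.052, -0.057, 0.0, 0.04], [0.046, 0.069, 0.07, -0.077, 0.0, 0.054], [0.063, 0.089, 0.093, -0.092, 0.0, 0.064], [0.079, 0.109, 0.116, -0.106, 0.0, 0.075], [0.095, 0.129, 0.139, -0.121, 0.0, 0.085], [0.112, 0.149, 0.163, -0.136, 0.0, 0.095]]
scene []
side [([261, 202, 14, 6, 44], array([500., 109.,  85.]))]
```

Emit:
arm_command([
  [[0.013, 0.016, 0.017, -0.018, 0, 0.013], [0.025, 0.034, 0.035, -0.038, 0, 0.027], [0.036, 0.051, 0.052, -0.057, 0, 0.04], [0.046, 0.069, 0.07, -0.077, 0, 0.054], [0.063, 0.089, 0.093, -0.092, 0, 0.064], [0.079, 0.109, 0.116, -0.106, 0, 0.075], [0.095, 0.129, 0.139, -0.121, 0, 0.085], [0.112, 0.149, 0.163, -0.136, 0, 0.095]],
])

```text
time: 19.4
position: [667.6, 222.6, 70.5]
tcp_rot: [3.139, -0.964, 0.499]
ft_force: [0.5, -0.2, -2.2]
finger_gap: 0.527
grasp_force: 61.5
```

Run:
```python
from st import *
import cv2
from bench import vision
for z in(74,70,68,67,65): print(z,to((647.8,214.2,z),.5))
a=vision.capture("side"); b=vision.capture("scene")
up=lambda a:cv2.resize(a,None,fx=2.6,fy=2.6,interpolation=cv2.INTER_CUBIC)
cv2.imwrite("pics/c4.png",np.hstack([up(a[90:250,225:375]),up(b[60:220,315:450])])[:,:,::-1])
```

```text
19.4 [-0.454  0.849  0.136  2.207  3.354  0.892  1.428] [667.571 222.556  70.478] [667.545 221.864  70.388] [ 3.139 -0.964  0.499] [ 3.139 -0.964  0.499] f [ 0.458 -0.223 -2.22 ] 0.5270964648907503 tooldir [ 0.723  0.39  -0.57 ]
74 [-0.019 -0.004  0.009  0.002 -0.002 -0.   ]
70 [-0.025 -0.004  0.013  0.002 -0.002 -0.   ]
68 [-0.029 -0.004  0.016  0.002 -0.002 -0.   ]
67 [-0.03  -0.004  0.017  0.002 -0.002 -0.   ]
65 [-0.034 -0.004  0.019  0.002 -0.002 -0.   ]
```

View pics/c4.png

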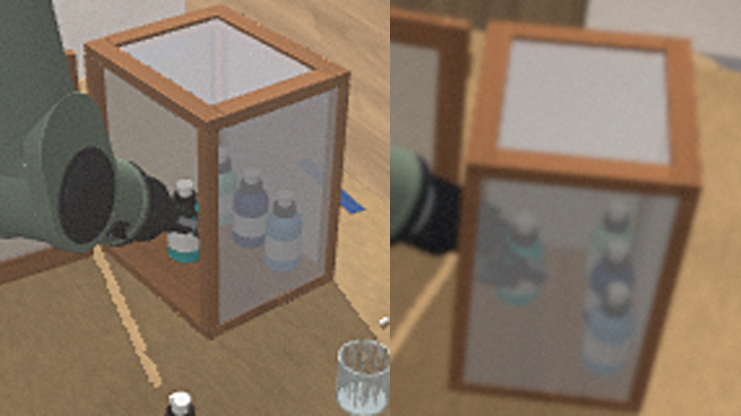

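The bottle is inside and upright: its cap is at (184,187) in the left panel, in front of the stock row at (222,155)-(285,200). Lowering it.

Emit:
arm_command([
  [[-0.01, -0.002, 0.004, 0, 0, 0], [-0.018, -0.002, 0.008, 0, 0, 0], [-0.023, -0.002, 0.012, 0, 0, 0], [-0.026, -0.002, 0.014, 0, 0, 0], [-0.028, -0.002, 0.015, 0, 0, 0], [-0.028, -0.002, 0.015, 0, 0, 0]],
])

```text
time: 20.1
position: [664.8, 222.3, 54.2]
tcp_rot: [3.138, -0.965, 0.5]
ft_force: [-9.5, -3.7, 18.1]
finger_gap: 0.524
grasp_force: 63.6
```

```bash
python3 - <<'E'
from h import *
from bench import vision
np.set_printoptions(precision=1,suppress=True)
X,r=tri([ray("scene",(366.2,145.4)),ray("side",(295.8,161.9))]); print("cap before lowering",X,r,onz("side",(295.8,161.9),135),onz("scene",(366.2,145.4),135))
E
python3 st.py
```

```text
cap before lowering [648.9 212.5 129.2] 0.6315189348765161 [644.3 203.1 135. ] [649.5 206.4 135. ]
20.1 [-0.454  0.887  0.133  2.207  3.344  0.931  1.438] [664.752 222.284  54.193] [664.723 221.589  54.1  ] [ 3.138 -0.965  0.5  ] [ 3.138 -0.965  0.5  ] f [-9.452 -3.672 18.127] 0.5236676179450187 tooldir [ 0.723  0.391 -0.569]
```

Emit:
arm_command([
  [[0.003, 0, -0.002, 0, 0, 0], [0.003, 0, -0.002, 0, 0, 0]],
])

```text
time: 20.3
position: [664.4, 222.2, 54.9]
tcp_rot: [3.138, -0.962, 0.5]
ft_force: [-0.0, 0.8, -2.8]
finger_gap: 0.53
grasp_force: 61.8
```

Emit:
arm_command([
  [[0, 0, 0, 0, 0, 0], [0, 0, 0, 0, 0, 0], [0, 0, 0, 0, 0, 0], [0, 0, 0, 0, 0, 0]],
], hand=0.5)

```text
time: 20.7
position: [664.5, 222.4, 54.8]
tcp_rot: [3.138, -0.963, 0.5]
ft_force: [-0.6, 0.9, -0.3]
finger_gap: 0.754
grasp_force: 0.0
```

```bash
cat > p6.py <<'E'
from st import *
import json
from bench import vision
import cv2
from h import onz
np.set_printoptions(precision=2,suppress=True)
p=o["position"]; X=Ro.from_euler('xyz',o["tcp_rot"]); z=X.as_matrix()[:,2]; hd=z[:2]/np.linalg.norm(z[:2])
R0=X; q=o["joint_positions"]; rows=[]
for s in range(1,9):
    P=p+np.r_[-hd*18*s, 4*s if s<4 else 12+9*(s-3)]; qn,c=ik(P,X,q,.05); print(P,round(c,3),qn); q=qn
    rows.append([float(v) for v in np.r_[X.inv().apply(P-p)/500,0,0,0].round(3)])
print(json.dumps(rows))
E
python3 p6.py
```

```text
20.7 [-0.454  0.884  0.133  2.207  3.345  0.925  1.437] [664.485 222.412  54.776] [664.457 221.717  54.684] [ 3.138 -0.963  0.5  ] [ 3.138 -0.963  0.5  ] f [-0.576  0.939 -0.29 ] 0.75423519252129 tooldir [ 0.722  0.39  -0.571]
[648.65 213.85  58.78] 0.0 [-0.45  0.87  0.13  2.25  3.34  0.96  1.45]
[632.82 205.28  62.78] 0.0 [-0.45  0.86  0.14  2.29  3.35  0.99  1.45]
[616.99 196.72  66.78] 0.0 [-0.44  0.85  0.14  2.34  3.35  1.02  1.46]
[601.16 188.16  75.78] 0.0 [-0.43  0.83  0.14  2.38  3.36  1.05  1.47]
[585.32 179.59  84.78] 0.002 [ 0.06  0.82 -0.47  2.4   3.12  0.95  1.99]
[569.49 171.03  93.78] 0.773 [ 0.45  0.96 -0.95  2.4   2.86  0.9   2.49]
[553.66 162.47 102.78] 1.906 [ 0.49  0.92 -0.96  2.4   2.85  0.82  2.49]
[537.83 153.9  111.78] 2.896 [ 0.53  0.88 -0.98  2.4   2.85  0.73  2.49]
[[-0.014, -0.0, -0.034, 0.0, 0.0, 0.0], [-0.028, -0.0, -0.068, 0.0, 0.0, 0.0], [-0.042, -0.0, -0.102, 0.0, 0.0, 0.0], [-0.048, -0.0, -0.142, 0.0, 0.0, 0.0], [-0.054, -0.0, -0.182, 0.0, 0.0, 0.0], [-0.059, -0.0, -0.222, 0.0, 0.0, 0.0], [-0.065, -0.0, -0.262, 0.0, 0.0, 0.0], [-0.071, -0.0, -0.301, 0.0, 0.0, 0.0]]
```

Emit:
arm_command([
  [[-0.007, 0, -0.017, 0, 0, 0], [-0.014, 0, -0.034, 0, 0, 0], [-0.028, 0, -0.068, 0, 0, 0], [-0.042, 0, -0.102, 0, 0, 0], [-0.048, 0, -0.142, 0, 0, 0], [-0.048, 0, -0.142, 0, 0, 0]],
])

```text
time: 21.3
position: [599.2, 186.5, 76.2]
tcp_rot: [3.138, -0.961, 0.499]
ft_force: [0.3, -0.4, 1.1]
finger_gap: 0.748
grasp_force: 0.0
```

Run:
```python
from st import *
import cv2
from bench import vision
from h import *
q=o["joint_positions"]
for k in range(1,8):
    f=k/7; G=np.array([581,177,90.])*(1-f)+np.array([528,172,110.])*f; psi=.5+.35*f
    P,R=pose(G,psi,np.radians(35),-1); q,c=ik(P,R,q,.05); print(to(G,psi).tolist(),round(c,3),q.round(2))
for n in("scene","side"):
    im=vision.capture(n); cv2.imwrite(f"pics/{n}4.png",im[:,:,::-1])
    hsv=cv2.cvtColor(im,cv2.COLOR_RGB2HSV); m=cv2.inRange(hsv,(80,60,60),(100,255,255)); kk,l,s,c=cv2.connectedComponentsWithStats(m)
    print(n,[(s[j].tolist(),onz(n,c[j],60).round()) for j in range(1,kk) if s[j,4]>40])
```

```text
21.3 [-0.432  0.831  0.14   2.386  3.358  1.049  1.469] [599.2   186.512  76.154] [599.155 185.81   76.052] [ 3.138 -0.961  0.499] [ 3.138 -0.961  0.499] f [ 0.341 -0.372  1.057] 0.7482771448494798 tooldir [ 0.722  0.389 -0.573]
[-0.004, -0.009, -0.016, 0.022, -0.0, -0.014] 0.0 [-0.4   0.82  0.14  2.39  3.44  1.06  1.48]
[-0.008, -0.017, -0.031, 0.041, -0.0, -0.028] 0.0 [-0.36  0.81  0.12  2.4   3.51  1.05  1.5 ]
[-0.011, -0.024, -0.046, 0.061, -0.0, -0.041] 0.0 [-0.25  0.79  0.02  2.4   3.56  1.01  1.58]
[-0.015, -0.032, -0.061, 0.08, -0.0, -0.055] 0.0 [-0.19  0.78 -0.02  2.4   3.62  0.99  1.61]
[-0.018, -0.04, -0.076, 0.1, -0.0, -0.069] 0.0 [-0.16  0.77 -0.02  2.4   3.7   0.98  1.6 ]
[-0.022, -0.048, -0.092, 0.12, -0.0, -0.082] 0.0 [-0.13  0.76 -0.02  2.4   3.78  0.97  1.6 ]
[-0.026, -0.056, -0.107, 0.139, -0.0, -0.096] 0.0 [-0.11  0.76 -0.02  2.39  3.86  0.96  1.59]
scene [([295, 353, 8, 8, 46], array([ 633., -358.,   60.]))]
side [([289, 172, 12, 12, 113], array([650., 225.,  60.]))]
```

Emit:
arm_command([
  [[-0.004, -0.009, -0.016, 0.022, 0, -0.014], [-0.008, -0.017, -0.031, 0.041, 0, -0.028], [-0.011, -0.024, -0.046, 0.061, 0, -0.041], [-0.015, -0.032, -0.061, 0.08, 0, -0.055], [-0.018, -0.04, -0.076, 0.1, 0, -0.069], [-0.022, -0.048, -0.092, 0.12, 0, -0.082], [-0.026, -0.056, -0.107, 0.139, 0, -0.096], [-0.026, -0.056, -0.107, 0.139, 0, -0.096]],
])

```text
time: 22.2
position: [543.2, 187.6, 95.7]
tcp_rot: [3.139, -0.962, 0.853]
ft_force: [-0.4, 0.3, 0.3]
finger_gap: 0.748
grasp_force: 0.0
```

```bash
python3 st.py
python3 - <<'E'
import cv2
from h import *
np.set_printoptions(precision=0,suppress=True)
i={n:vision.capture(n) for n in("scene","side")}
def proj(n,X):
    k=vision.camera_info(n); c=np.array(k["R"])@X+k["t"]; return np.array([k["fx"]*c[0]/c[2]+k["cx"],k["fy"]*c[1]/c[2]+k["cy"]])
# column of pixels along the expected axis of the placed bottle (x,y)=(647,212), base z 15
for h in(119,112,100,90,75,60,40,22):
    out=[]
    for n in i:
        u,v=proj(n,np.array([646.,212,h])).round().astype(int); out+=[(int(u),int(v)),i[n][v-1:v+2,u-1:u+2].reshape(-1,3).mean(0)]
    print(h,*out)
im=i["side"]; hsv=cv2.cvtColor(im,cv2.COLOR_RGB2HSV); m=cv2.inRange(hsv,(80,60,60),(100,255,255)); k,l,s,c=cv2.connectedComponentsWithStats(m)
print([s[j].tolist() for j in range(1,k) if s[j,4]>25])
w=((im.min(2)>175)&(im.max(2).astype(int)-im.min(2)<25)).astype(np.uint8); k,l,s,c=cv2.connectedComponentsWithStats(w[150:320,270:400])
print("white",[((s[j,:2]+[270,150]).tolist(),s[j,2:].tolist()) for j in range(1,k) if s[j,4]>8])
E
```

```text
22.2 [-0.243  0.779  0.154  2.396  3.899  1.056  1.5  ] [543.163 187.583  95.736] [543.229 186.864  95.624] [ 3.139 -0.962  0.853] [ 3.139 -0.962  0.853] f [-0.407  0.322  0.25 ] 0.747856911916495 tooldir [ 0.542  0.616 -0.571]
119 (365, 149) [136. 133. 130.] (295, 165) [179. 179. 174.]
112 (364, 151) [132. 130. 126.] (295, 167) [164. 162. 159.]
100 (364, 154) [113. 110. 109.] (295, 170) [104. 101.  98.]
90 (364, 157) [92. 91. 90.] (295, 172) [51. 46. 44.]
75 (363, 161) [ 96. 115. 113.] (295, 176) [ 71. 142. 138.]
60 (363, 165) [ 94. 114. 111.] (295, 180) [ 61. 114. 111.]
40 (362, 170) [113. 119. 116.] (296, 185) [151. 147. 143.]
22 (361, 175) [125. 123. 120.] (296, 190) [135. 141. 137.]
[[289, 172, 12, 12, 115], [289, 189, 12, 7, 46], [395, 310, 7, 6, 36]]
white [([290, 241], [8, 5, 35]), ([355, 240], [18, 9, 75]), ([390, 290], [10, 29, 164]), ([353, 298], [10, 7, 55])]
```

```bash
python3 -c "
from bench import order
print(order.job_done())"
```

```text
the job is handed in; nothing more can be done
None
```

I handed the job in at about 22 s on the robot clock. The copper and turquoise caps are pressed shut and gold's was shut already. The turquoise bottle stands upright in the open cupboard about 57 mm behind the front edge, in front of the back row, and copper and gold are still in place. I saw no contact with anything else on the table, but I did not measure the palette, jar or stone again at the end.

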